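# Clear the phone repair mat: scrap, tools, then a square pile of phones

## Task

Clear the blue repair mat at closing time: first, before any phone goes on the aluminium plate, put every dead battery in the red bin. Then stack all the phones in one square, flush pile on the plate's marked outline, lying flat and in line with it, and at any time lay the screwdrivers down in the grey tool tray. Leave the jar, the bottle and the mug where they stand.

Things in the scene. Friction and masses are not known exactly. Their poses are not given: they have to be found in the camera images.
- phone0: repaired phone in a rubber case (black) with a dark screen, a rigid slab 135 long (its x) x 60 wide (its y) x 15 thick mm, lying flat on the mat; origin at the centre of its underside, z up through the screen. May be absent.
- phone1: repaired phone in a rubber case (teal) with a dark screen, a rigid slab 135 long (its x) x 60 wide (its y) x 15 thick mm, lying flat on the mat; origin at the centre of its underside, z up through the screen. May be absent.
- phone2: repaired phone in a rubber case (orange) with a dark screen, a rigid slab 135 long (its x) x 60 wide (its y) x 15 thick mm, lying flat on the mat; origin at the centre of its underside, z up through the screen. May be absent.
- phone3: repaired phone in a rubber case (purple) with a dark screen, a rigid slab 135 long (its x) x 60 wide (its y) x 15 thick mm, lying flat on the mat; origin at the centre of its underside, z up through the screen. May be absent.
- battery0: dead battery pack: silver slab with a yellow band at one end, 90 long (x) x 46 wide (y) x 12 thick mm, on the mat; origin at the centre of its underside. May be absent.
- battery1: dead battery pack: silver slab with a yellow band at one end, 90 long (x) x 46 wide (y) x 12 thick mm, on the mat; origin at the centre of its underside. May be absent.
- driver0: screwdriver, 150 mm long, lying along its x: flat-sided yellow handle 85 long x 22 wide x 18 high mm from x=-75 to +10 mm, then a 7 mm round steel shank 9 mm above the underside to x=+75 mm; origin on the underside at mid-length. Balance point and best grip at x=-20 mm on the handle.
- driver1: screwdriver, 150 mm long, lying along its x: flat-sided green handle 85 long x 22 wide x 18 high mm from x=-75 to +10 mm, then a 7 mm round steel shank 9 mm above the underside to x=+75 mm; origin on the underside at mid-length. Balance point and best grip at x=-20 mm on the handle.
- red_bin: fixed open red plastic bin for battery scrap, outside 120 (x) x 190 (y) x 45 high mm, walls and floor 4 mm; origin at the centre of its underside.
- tool_tray: fixed open grey plastic tool tray of the same shape, 120 (x) x 190 (y) x 45 high mm, walls and floor 4 mm; origin at the centre of its underside.
- stand: fixed flat aluminium pick-up plate, 110 (x) x 175 (y) x 6 thick mm, with a dark phone-sized outline (60 x 135 mm, long way along y) at its middle; origin at the centre of its underside. Bin, tray and plate trade places from start to start.
- mat: fixed blue silicone repair mat, 370 (x) x 480 (y) x 4 thick mm, centre of the underside is the origin; all items to be cleared start on it.
- jar: glass jar with steel lid, 68 mm across, 85 mm high, a bystander; origin at the centre of its underside.
- flux_bottle: amber glass bottle, 44 mm across, 110 mm high, a bystander; origin at the centre of its underside.
- mug: white ceramic mug, 80 mm across, 90 mm high, a bystander; origin at the centre of its underside.

How it is judged (in metres and radians):
On the way, in this order (a step that is already met when the one before it is completed fails the run):
1. every battery is in the red bin while no phone is on the plate yet (x of battery0 in the frame of red_bin between -0.056 and 0.056 m and y of battery0 in the frame of red_bin between -0.09 and 0.09 m and z of battery0 in the frame of red_bin between -0.005 and 0.035 m and x of battery1 in the frame of red_bin between -0.056 and 0.056 m and y of battery1 in the frame of red_bin between -0.09 and 0.09 m and z of battery1 in the frame of red_bin between -0.005 and 0.035 m and horizontal distance between each of phone0, phone1, phone2, phone3 and stand above 0.08 m), for 0.2 s.
2. all phones lie in one square pile on the plate (horizontal distance between each of phone0, phone1, phone2, phone3 and stand below 0.012 m and angle between the x axis of each of phone0, phone1, phone2, phone3 and the y axis of stand, either way round below 0.14 rad and angle between the z axis of each of phone0, phone1, phone2, phone3 and the z axis of stand, either way round below 0.08 rad and linear speed of each of phone0, phone1, phone2, phone3 below 0.02 m/s and horizontal distance between each of phone1, phone2, phone3 and phone0 below 0.012 m and horizontal distance between each of phone2, phone3 and phone1 below 0.012 m and horizontal distance between phone3 and phone2 below 0.012 m), for 0.3 s.
At the end, for the whole second after the job is handed in: Every battery lies inside the red bin, every screwdriver lies down (within about 20 degrees of level) inside the grey tray, and all phones lie flat, either side up, in one pile: each centre within 12 mm of the plate's centre and of each other, long sides along the outline within 8 degrees, at rest (all of step 2 and x of battery0 in the frame of red_bin between -0.056 and 0.056 m and y of battery0 in the frame of red_bin between -0.09 and 0.09 m and z of battery0 in the frame of red_bin between -0.005 and 0.035 m and x of battery1 in the frame of red_bin between -0.056 and 0.056 m and y of battery1 in the frame of red_bin between -0.09 and 0.09 m and z of battery1 in the frame of red_bin between -0.005 and 0.035 m and x of driver0 in the frame of tool_tray between -0.056 and 0.056 m and y of driver0 in the frame of tool_tray between -0.09 and 0.09 m and z of driver0 in the frame of tool_tray between -0.005 and 0.035 m and angle between driver0's own x axis and vertical between 1.2 and 1.94 rad and x of driver1 in the frame of tool_tray between -0.056 and 0.056 m and y of driver1 in the frame of tool_tray between -0.09 and 0.09 m and z of driver1 in the frame of tool_tray between -0.005 and 0.035 m and angle between driver1's own x axis and vertical between 1.2 and 1.94 rad); the robot touches nothing.
It fails at once if the jar is pushed more than 30 mm or tipped over (distance of jar from where it was at the start of the episode above 0.03 m or angle between jar's own z axis and vertical above 0.5 rad).
It fails at once if the bottle is pushed more than 30 mm or tipped over (distance of flux_bottle from where it was at the start of the episode above 0.03 m or angle between flux_bottle's own z axis and vertical above 0.5 rad).
It fails at once if the mug is pushed more than 30 mm or tipped over (distance of mug from where it was at the start of the episode above 0.03 m or angle between mug's own z axis and vertical above 0.5 rad).
Of phone0, phone1, phone2, phone3 only 3 to 4 are there at a start; the rules pass over those that are not, and their reading is None.
Of battery0, battery1 only 1 to 2 are there at a start; the rules pass over those that are not, and their reading is None.
At some moment in a run one of battery0, battery1, driver0, driver1 may be knocked a few centimetres aside while the robot is not near it.
Once in a run the grip may slacken for a moment while it holds something.
It also fails if it takes over 208 s, if anything falls off the work surface, if the arm or the gripper's body presses on something with over 40 N, if the wrist force passes 120 N, or if a joint passes its speed limit or range.

## Robot

A 6-joint arm with a two-finger parallel gripper is mounted at the origin on the work surface. World frame = base frame: x ahead of the robot, y to its left, z up, the work surface at z = 0. Lengths are in mm, angles in rad, forces in N, time in s.
With the tool pointing down it reaches from about 375 to 825 mm from the base axis. Payload 5.5 kg.
Tool frame: the origin (TCP) lies between the finger pads; the fingertips stand 19 mm ahead of it and the grasp point (between the pads) is the TCP (ctrl.finger_overhang is the z of the fingertips in the tool frame, in mm); z points along the fingers, y is the direction in which the jaws open and shut (so a half turn about z gives the same grasp; the last joint's range is limited). The gripper opens to 85 mm and grips with 20 to 120 N. Pads are 22 mm wide; open, the fingers measure 114 mm over their backs; the gripper's body (76 mm by 85 mm) begins 54 mm behind the grasp point. The pads swing forward as they close: fully open they stand 13 mm farther back than shut.
Start: joints at [1.269, 0.314, -0.047, 1.21, 0, 1.571], TCP at [178.34, 572.878, 250.299] pointing down, gripper open.
Joint ranges: [-2.67, 2.67], [-0.69, 1.73], [-1.03, 1.25], [-2.08, 2.16], [-1.42, 1.45], [-3.14, 3.14]. Speed limits (rad/s): [2.39, 2.39, 3.01, 3.14, 3.14, 3.14].

## Interface

Orientations are given as [roll, pitch, yaw] about the fixed x, y, z axes, in that order (R = Rz(yaw) Ry(pitch) Rx(roll)).
In Python, from plant import ctrl, imaging gives the robot as it stands.
- The arm moves only by the tool carry_out, never from a script. Its argument "rows" is one flat list of numbers, 5 for each row, row after row: the closure in counts, from 0 (fully open) to 255 (shut), then the shift along the tool's x, y, z in m, then the turn about the tool's z in degrees. In form: [claw, x, y, z, spin, claw, x, y, z, spin, ...]. A call has 1 to 10 rows; each row shifts and turns the commanded pose from where the row before left it, along the tool's axes as they then stand; what a row does not reach is not made up. A row lasts 1/10 s, in which the tool goes at most 50 mm and 8.59 degrees, less where a joint would pass 70% of its speed; a pose out of reach is approached as far as the arm can. A call with a gripper value outside its range is refused whole. The fingers move at their own pace and stop on an object; "grip_force" is the grip in N (left out, the last holds). Time passes only in rows, so rows that do not move let the fingers close. It gives the time, the measured TCP pose, the force and the opening at its end, in the units of the state.
- ctrl.observe(): the state, without advancing time (a new reading comes with each control period).
- imaging.read_camera(name): name is "scene" or "top"; returns a dict with "frame" (480x640x3 uint8, blue, green, red), "fx", "fy", "cx", "cy" (pixels), "D" ([k1, k2, p1, p2, k3] as OpenCV has them; the pictures are not rectified), "origin" and "attitude" of the camera in the world. Camera axes: x right, y up, looking along -z (the intrinsics and any distortion apply to the point x, -y, -z); pixel columns grow to the right and rows downward; lengths in mm; the calibration is good to about 2 mm. A picture is of the moment at which its call begins. There is no depth.
- ctrl.finish_job(): hands the job in, once; it reports no verdict.
The state is a dict: "clock": time; "joint_positions": joint angles; "joint_vel": joint speeds; "effort": joint torques, N m; "position": TCP position; "ee_rot": TCP orientation; "force": force on the tool from outside, world axes, zero at the start; "moment": the same for the moment, N m; "gripper_width": finger opening in mm.
Only numpy, scipy, OpenCV 4.12 (cv2) and the standard library are available. Lean on these libraries where they do the work, as an engineer would, in place of code of your own. Each camera call takes 0.05 s, during which the arm holds its last target.

## Working session

There is one attempt and no reset: what is moved stays moved. The work goes in short steps, Python scripts to look and compute and a tool call to move; the robot and the scene stay as the last step left them, time stands still between calls to the robot, and variables do not carry over. Pictures are saved under pics/ and viewed, and the job is handed in when it is done.

Besides the shell and the picture viewer there is one more tool, called as name(argument=value, ...) on one line, values as JSON. carry_out: Moves the arm, as the interface text tells. Its arguments: {"type":"object","properties":{"rows":{"type":"array"},"grip_force":{"type":"number"}},"required":["rows"]}

```bash
ls; mkdir -p pics; python3 - <<'E'
from plant import ctrl, imaging
import cv2
print(ctrl.observe())
for n in ("scene","top"):
    d=imaging.read_camera(n); cv2.imwrite(f"pics/{n}0.png",d["frame"])
    print({k:v for k,v in d.items() if k!="frame"})
print(ctrl.finger_overhang)
E
```

```text
pics
{'clock': 0.0, 'joint_positions': array([ 1.26900164e+00,  3.14226919e-01, -4.80609424e-02,  1.21020824e+00,
        1.02736380e-05,  1.57080958e+00]), 'joint_vel': array([-0.00095734,  0.0002173 , -0.00050965,  0.00195696, -0.00054651,
        0.00175129]), 'effort': array([ 6.11912110e-04, -5.39593542e+01,  3.39747620e+01,  1.91016519e-02,
        9.38193898e-05, -1.23824321e-05]), 'position': array([178.17664357, 572.36698983, 249.44195707]), 'ee_rot': array([-3.13989288e+00, -1.02510999e-05,  2.83978470e+00]), 'force': array([-0.08208258, -0.09870149, -0.91900664]), 'moment': array([-0.01190141,  0.04265465,  0.04117432]), 'gripper_width': 85.53103564972432}
{'fx': 501.5253212466576, 'fy': 501.5253212466576, 'cx': 329.75925872963074, 'cy': 234.74130729162786, 'D': array([-0.06862896,  0.        ,  0.        ,  0.        ,  0.        ]), 'origin': array([1101.14343981,  722.11674725,  900.0149743 ]), 'attitude': array([7.94696924e-01, 2.28943517e-03, 2.51632348e+00])}
{'fx': 475.3701714645367, 'fy': 475.3701714645367, 'cx': 314.55245289275075, 'cy': 242.8765941637031, 'D': array([-0.03166149,  0.        ,  0.        ,  0.        ,  0.        ]), 'origin': array([ 389.47446979,   11.66532722, 1140.26188433]), 'attitude': array([ 0.1942258 , -0.01192482, -1.59653152])}
19.0
```

View pics/scene0.png

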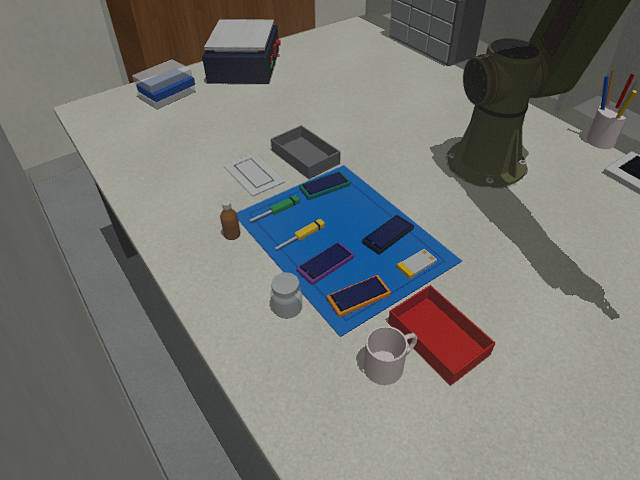

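View pics/top0.png

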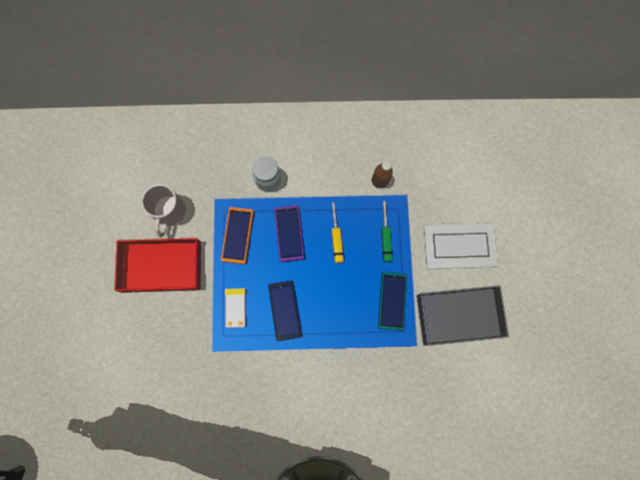

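```bash
cat > h.py <<'E'
import numpy as np, cv2
from scipy.spatial.transform import Rotation as Ro
from plant import ctrl, imaging
F=np.diag([1,-1,-1.])
def cam(n):
    d=imaging.read_camera(n)
    d["K"]=np.array([[d["fx"],0,d["cx"]],[0,d["fy"],d["cy"]],[0,0,1]])
    d["R"]=Ro.from_euler("xyz",d["attitude"]).as_matrix(); return d
def ray(d,uv):
    uv=np.asarray(uv,float).reshape(-1,1,2)
    p=cv2.undistortPoints(uv,d["K"],d["D"]).reshape(-1,2)
    r=np.c_[p,np.ones(len(p))]@F@d["R"].T
    return r/np.linalg.norm(r,axis=1)[:,None]
def atz(d,uv,z):
    r=ray(d,uv); o=d["origin"]; return o+r*((z-o[2])/r[:,2])[:,None]
def proj(d,X):
    X=np.asarray(X,float).reshape(-1,3); Rc=F@d["R"].T
    return cv2.projectPoints(X,cv2.Rodrigues(Rc)[0],-Rc@d["origin"],d["K"],d["D"])[0].reshape(-1,2)
def tri(d1,uv1,d2,uv2):
    r1=ray(d1,uv1);r2=ray(d2,uv2);out=[]
    for a,b in zip(r1,r2):
        A=np.c_[a,-b];t=np.linalg.lstsq(A,d2["origin"]-d1["origin"],rcond=None)[0]
        p=d1["origin"]+a*t[0];q=d2["origin"]+b*t[1];out.append(np.r_[(p+q)/2,np.linalg.norm(p-q)])
    return np.array(out)
def crop(img,u0,v0,u1,v1,s,name,step=10):
    c=cv2.resize(img[v0:v1,u0:u1],None,fx=s,fy=s,interpolation=cv2.INTER_CUBIC)
    for u in range(u0-u0%step+step,u1,step):
        x=int((u-u0+.5)*s);cv2.line(c,(x,0),(x,4),(0,255,255),1);cv2.putText(c,str(u),(x-8,14),0,.3,(0,0,0),1)
    for v in range(v0-v0%step+step,v1,step):
        y=int((v-v0+.5)*s);cv2.line(c,(0,y),(4,y),(0,255,255),1);cv2.putText(c,str(v),(5,y+3),0,.3,(0,0,0),1)
    cv2.imwrite(name,c)
E
python3 - <<'E'
from h import *
t=cam("top");s=cam("scene")
crop(t["frame"],205,185,335,350,3.6,"pics/tl.png");crop(t["frame"],320,185,520,350,3.6,"pics/tr.png")
crop(t["frame"],105,175,225,300,4,"pics/tb.png")
crop(s["frame"],235,165,470,340,3.4,"pics/sm.png")
# blob fit
hsv=cv2.cvtColor(t["frame"],cv2.COLOR_BGR2HSV)
m=((hsv[...,0]>100)&(hsv[...,0]<115)&(hsv[...,1]>200)&(hsv[...,2]>120)).astype(np.uint8)
roi=np.zeros_like(m);roi[200:348,217:408]=1
n,l,st,c=cv2.connectedComponentsWithStats(((1-m)*roi).astype(np.uint8))
for i in range(1,n):
    if st[i,4]>60:
        ys,xs=np.where(l==i);r=cv2.minAreaRect(np.c_[xs,ys].astype(np.float32));b=cv2.boxPoints(r)
        X=atz(t,b,19);e=X[1]-X[0];f=X[2]-X[1]
        if np.linalg.norm(f)>np.linalg.norm(e): e=f
        print(c[i].round(1),st[i],X.mean(0).round(1),np.linalg.norm(X[1]-X[0]).round(),np.linalg.norm(X[2]-X[1]).round(),"yaw",np.degrees(np.arctan2(e[1],e[0])).round(1))
E
```

```text
[336.5 237.8] [331 201  14  63 505] [636.  -59.3  19. ] 27.0 155.0 yaw -175.9
[386.1 236. ] [381 200  12  62 462] [ 636.9 -180.8   19. ] 25.0 152.0 yaw -180.0
[288.9 232.9] [ 274  204   32   58 1470] [636.6  53.5  19. ] 65.0 139.0 yaw -175.3
[236.8 235.1] [ 220  206   35   59 1575] [634.  179.2  19. ] 142.0 68.0 yaw -7.9
[392.2 301. ] [ 378  272   29   59 1476] [ 466.7 -186.3   19. ] 135.0 63.0 yaw -5.8
[284.5 310.7] [ 268  281   35   61 1512] [450.8  67.7  19. ] 64.0 134.0 yaw -171.2
[231.9 316.7] [ 217  287   35   61 1371] [438.7 185.   19. ] 139.0 80.0 yaw 0.7
[381.3 346.7] [345 346  63   2  93] [ 362.1 -143.3   19. ] 144.0 2.0 yaw -91.6
```

View pics/tl.png

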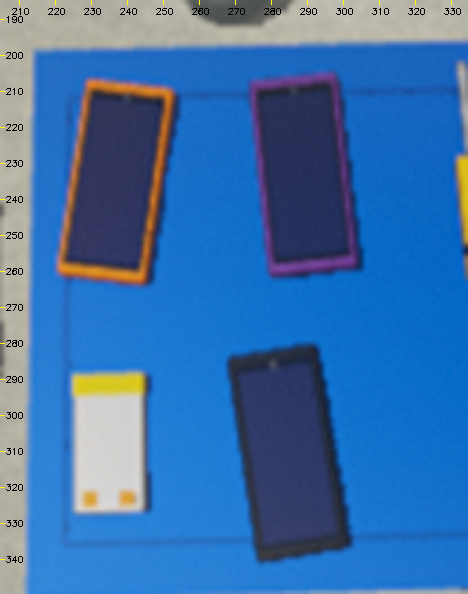

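View pics/tr.png

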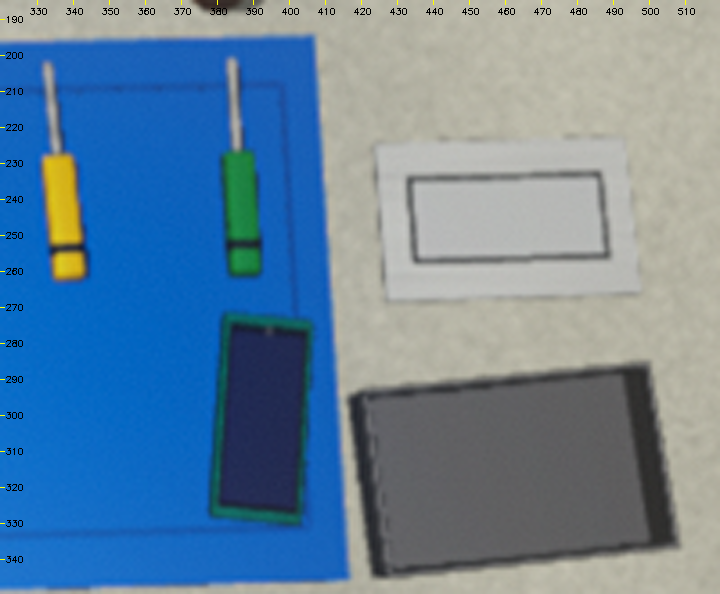

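View pics/sm.png

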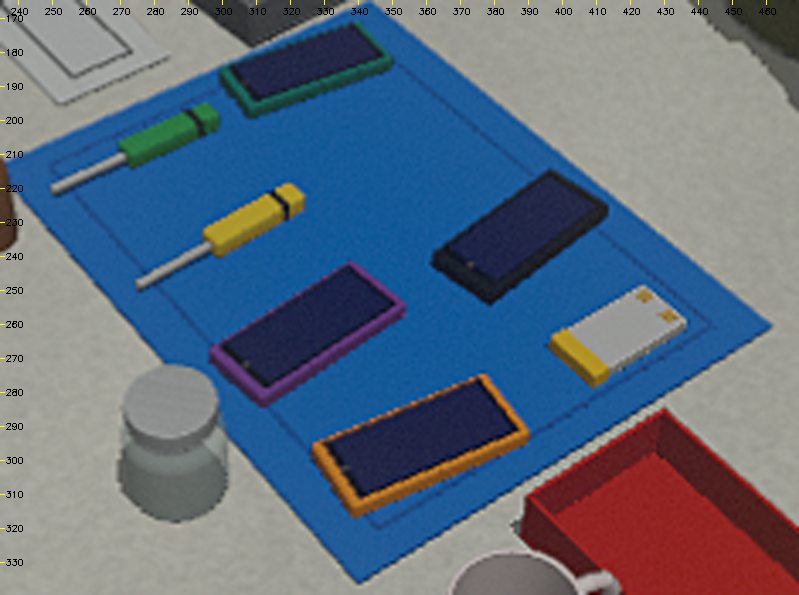

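View pics/tb.png

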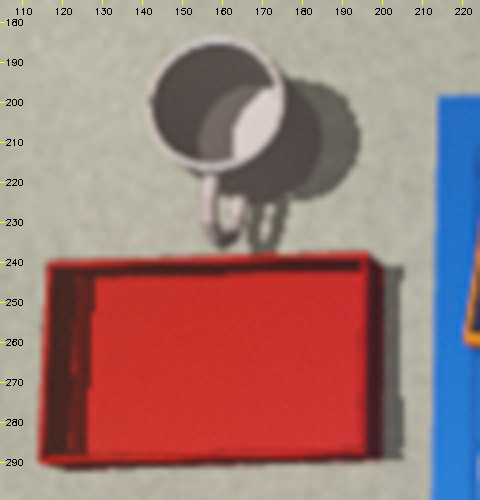

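```bash
python3 - <<'E'
from h import *
t=cam("top");s=cam("scene")
def c(p,o,k): return np.array(p,float)/k+np.array(o)-.5
TL=lambda p:c(p,(205,185),3.6)
TR=lambda p:c(p,(320,185),3.6)
SM=lambda p:c(p,(235,165),3.4)
TB=lambda p:c(p,(105,175),4)
O=dict(orange=TL([(86,81),(174,92),(147,283),(58,270)]),purple=TL([(250,83),(336,75),(359,267),(271,275)]),
black=TL([(228,357),(317,346),(350,547),(259,560)]),batt=TL([(74,374),(145,373),(145,511),(75,511)]),
teal=TR([(223,313),(311,321),(301,524),(210,515)]),yh=TR([(42,157),(73,154),(87,276),(53,279)]),gh=TR([(222,153),(254,151),(260,274),(229,275)]),
outl=TR([(408,177),(600,172),(610,257),(415,262)]),plate=TR([(376,145),(624,138),(639,290),(386,299)]),tray=TR([(349,394),(648,363),(678,546),(374,577)]),
bin=TB([(48,262),(368,252),(382,459),(42,465)]))
S=dict(orange=SM([(354,508),(314,446),(485,376),(528,434)]),batt=SM([(596,376),(550,343),(643,287),(686,322)]),
black=SM([(490,294),(434,258),(551,171),(607,208)]),purple=SM([(264,396),(212,353),(352,263),(404,306)]),teal=SM([(250,112),(222,72),(357,24),(391,65)]))
for k in S:
    print(k,tri(t,O[k],s,S[k]).round(0).tolist())
Z=dict(batt=16,yh=22,gh=22,outl=6,plate=6,tray=45,bin=45)
for k,v in O.items():
    X=atz(t,v,Z.get(k,19))[:,:2]
    e=(X[0]+X[1]-X[2]-X[3])/2; f=(X[0]+X[3]-X[1]-X[2])/2
    print(k,X.mean(0).round(1),"yaw e",np.degrees(np.arctan2(e[1],e[0])).round(1),"yaw f-90",np.degrees(np.arctan2(-f[0],f[1])).round(1),np.linalg.norm(e).round(),np.linalg.norm(f).round())
print(atz(t,TR([(46,62),(231,58)]),13), tri(t,TR([(46,62),(231,58)]),s,SM([(138,285),(52,189)])))
# scene-view plate, tray,bin
crop(s["frame"],215,110,355,205,5.5,"pics/sp.png");crop(s["frame"],350,275,510,395,5,"pics/sb.png")
E
```

```text
orange [[704.0, 201.0, 16.0, 1.0], [695.0, 142.0, 14.0, 3.0], [564.0, 161.0, 13.0, 4.0], [574.0, 219.0, 15.0, 2.0]]
batt [[504.0, 208.0, 16.0, 3.0], [505.0, 162.0, 9.0, 3.0], [415.0, 162.0, 10.0, 2.0], [416.0, 207.0, 13.0, 2.0]]
black [[514.0, 106.0, 17.0, 2.0], [520.0, 49.0, 10.0, 4.0], [388.0, 29.0, 13.0, 3.0], [382.0, 87.0, 14.0, 1.0]]
purple [[699.0, 90.0, 18.0, 3.0], [704.0, 32.0, 12.0, 4.0], [572.0, 19.0, 12.0, 2.0], [568.0, 77.0, 14.0, 1.0]]
teal [[537.0, -165.0, 13.0, 1.0], [529.0, -222.0, 13.0, 5.0], [397.0, -209.0, 12.0, 2.0], [405.0, -151.0, 8.0, 1.0]]
orange [634.3 179.4] yaw e -7.7 yaw f-90 -9.2 131.0 60.0
purple [635.8  53.8] yaw e 5.5 yaw f-90 4.1 133.0 59.0
black [451.5  66.8] yaw e 8.2 yaw f-90 6.1 132.0 59.0
batt [460.8 183.2] yaw e 0.5 yaw f-90 -0.9 89.0 46.0
teal [ 467.3 -186.5] yaw e -6.5 yaw f-90 -6.9 133.0 59.0
yh [603.8 -61.5] yaw e 3.8 yaw f-90 4.0 83.0 22.0
gh [ 603.2 -180.2] yaw e -0.2 yaw f-90 1.4 83.0 21.0
outl [ 599.2 -365.1] yaw e 0.8 yaw f-90 0.1 59.0 133.0
plate [ 598.9 -363.8] yaw e -0.2 yaw f-90 0.5 106.0 172.0
tray [ 428.2 -341.3] yaw e 4.0 yaw f-90 4.1 116.0 196.0
bin [562.8 361.1] yaw e 3.2 yaw f-90 0.1 121.0 192.0
[[ 712.96269474  -53.74257242   13.        ]
 [ 713.04184846 -180.66513179   13.        ]] [[ 711.71692461  -52.801352     13.52325146    2.76101767]
 [ 711.75510752 -179.61441682   13.27882788    2.98092008]]
```

View pics/sp.png

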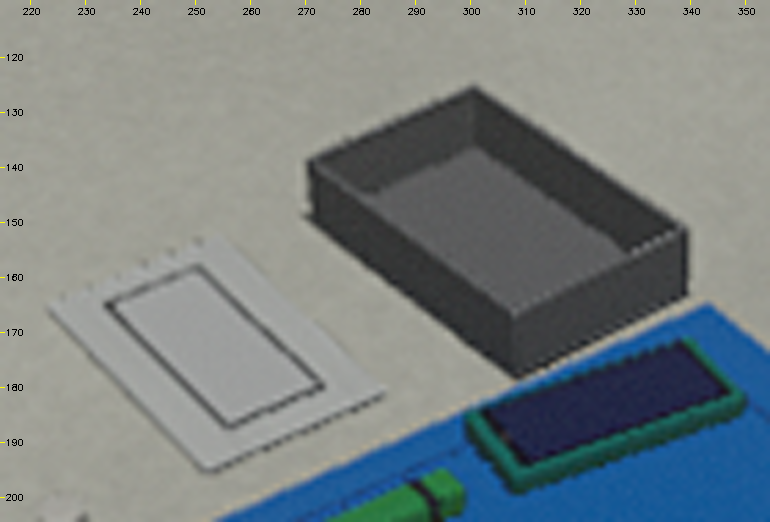

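View pics/sb.png

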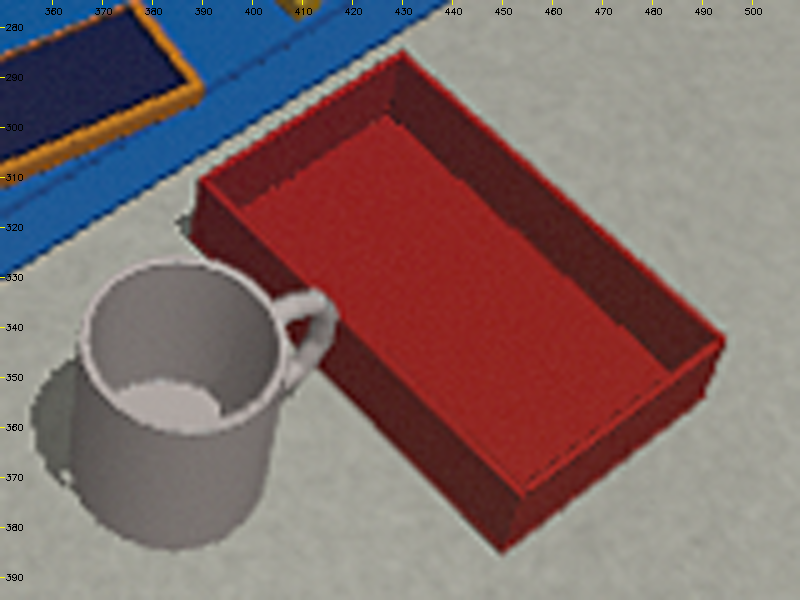

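```bash
python3 - <<'E'
from h import *
t=cam("top");s=cam("scene")
def c(p,o,k): return np.array(p,float)/k+np.array(o)-.5
TR=lambda p:c(p,(320,185),3.6)
TB=lambda p:c(p,(105,175),4)
SP=lambda p:c(p,(215,110),5.5)
SB=lambda p:c(p,(350,275),5)
for n,a,b in [("outl",TR([(408,177),(600,172),(610,257),(415,262)]),SP([(230,427),(107,304),(198,267),(323,387)])),
 ("tray",TR([(349,394),(648,363),(678,546),(374,577)]),SP([(515,313),(308,160),(474,86),(687,230)])),
 ("bin",TB([(48,262),(368,252),(382,459),(42,465)]),SB([(524,493),(200,180),(403,52),(723,342)]))]:
    X=tri(t,a,s,b);print(n,X.round(0).tolist(),X.mean(0).round(1))
    e=(X[0]+X[1]-X[2]-X[3])/2; f=(X[0]+X[3]-X[1]-X[2])/2
    print(np.degrees(np.arctan2(e[1],e[0])).round(1),np.degrees(np.arctan2(-f[0],f[1])).round(1))
print("jar,bottle,mug",atz(t,[(265,167)],85),atz(t,[(386,166)],110),atz(t,[(160,201)],90))
E
cat > mv.py <<'E'
# plan: python mv.py claw x y z yaw_deg [max step m] -> rows from present commanded(=measured) pose to target
import sys
from h import *
def plan(wps, st=None, step=.045, spin=8.5):
    o=ctrl.observe() if st is None else st
    p=o["position"]/1e3; R=Ro.from_euler("xyz",o["ee_rot"]); yaw=np.degrees(o["ee_rot"][2])
    print("t",round(o["clock"],2),"p",(p*1e3).round(1),"rpy",np.degrees(o["ee_rot"]).round(2),"j6",o["joint_positions"][5].round(2),"w",o["gripper_width"].round(1),"F",o["force"].round(1))
    y=yaw; rows=[]
    for claw,X,Y,Z,yt,*n in wps:
        T=np.array([X,Y,Z])/1e3; dy=(yt-y)
        N=max(int(np.ceil(np.linalg.norm(T-p)/step)),int(np.ceil(abs(dy)/spin)),1,*(n or [1]))
        p0=p.copy()
        for i in range(N):
            a=np.radians(y); d=p0+(T-p0)*(i+1)/N-p
            tx=d@[np.cos(a),np.sin(a),0]; ty=d@[np.sin(a),-np.cos(a),0]; tz=-d[2]
            sp=-round(dy/N,1)
            r=[claw,round(tx,4),round(ty,4),round(tz,4),sp]
            p=p+r[1]*np.array([np.cos(a),np.sin(a),0])+r[2]*np.array([np.sin(a),-np.cos(a),0])-np.array([0,0,r[3]])
            y-=sp; rows.append(r)
    for i in range(0,len(rows),10):
        print("["+",  ".join(",".join(f"{v:g}" for v in r) for r in rows[i:i+10])+"]")
E
python3 - <<'E'
from mv import *
plan([(0,461,183,120,180),(0,461,183,26,180)])
E
```

```text
outl [[627.0, -297.0, 6.0, 4.0], [627.0, -430.0, 5.0, 4.0], [569.0, -432.0, 3.0, 3.0], [569.0, -298.0, 4.0, 2.0]] [ 598.1 -364.2    4.9    3.4]
2.0 0.2
tray [[481.0, -241.0, 47.0, 5.0], [493.0, -435.0, 42.0, 3.0], [376.0, -444.0, 41.0, 2.0], [365.0, -249.0, 46.0, 4.0]] [ 428.7 -342.2   44.1    3.7]
4.1 3.4
bin [[622.0, 460.0, 44.0, 2.0], [624.0, 272.0, 42.0, 2.0], [501.0, 265.0, 33.0, 8.0], [503.0, 459.0, 39.0, 1.0]] [562.3 363.8  39.7   3.3]
1.9 -0.1
jar,bottle,mug [[779.93629069 104.80927207  85.        ]] [[ 767.26263478 -173.99681249  110.        ]] [[701.70789764 345.28837098  90.        ]]Traceback (most recent call last):
  File "<stdin>", line 2, in <module>
  File "mv.py", line 7, in plan
    print("t",round(o["clock"],2),"p",(p*1e3).round(1),"rpy",np.degrees(o["ee_rot"]).round(2),"j6",o["joint_positions"][5].round(2),"w",o["gripper_width"].round(1),"F",o["force"].round(1))
                                                                                                                                        ^^^^^^^^^^^^^^^^^^^^^^^^
AttributeError: 'float' object has no attribute 'round'
```

```bash
sed -i 's/o\["gripper_width"\].round(1)/round(o["gripper_width"],1)/' mv.py
python3 - <<'E'
from mv import *
plan([(0,461,183,110,180)])
E
```

```text
t 0.4 p [178.3 572.8 250.2] rpy [-179.98   -0.    162.71] j6 1.57 w 86.1 F [ 0.4 -0.5 -0.6]
[0,-0.0321,-0.024,0.0117,-1.4,  0,-0.0316,-0.0248,0.0117,-1.4,  0,-0.0309,-0.0256,0.0116,-1.4,  0,-0.0303,-0.0263,0.0117,-1.4,  0,-0.0297,-0.027,0.0117,-1.4,  0,-0.029,-0.0278,0.0117,-1.4,  0,-0.0283,-0.0284,0.0117,-1.4,  0,-0.0276,-0.0291,0.0116,-1.4,  0,-0.0268,-0.0298,0.0117,-1.4,  0,-0.0262,-0.0305,0.0117,-1.4]
[0,-0.0253,-0.0311,0.0117,-1.4,  0,-0.0247,-0.0316,0.0117,-1.4]
```

```bash
sed -i 's/round(tx,4),round(ty,4),round(tz,4)/round(tx,3),round(ty,3),round(tz,3)/' mv.py
python3 - <<'E'
from mv import *
plan([(0,461,183,110,180)])
E
```

```text
t 0.4 p [178.3 572.8 250.2] rpy [-179.98   -0.    162.71] j6 1.57 w 86.1 F [ 0.4 -0.5 -0.6]
[0,-0.032,-0.024,0.012,-1.4,  0,-0.032,-0.025,0.011,-1.4,  0,-0.031,-0.025,0.012,-1.4,  0,-0.03,-0.027,0.012,-1.4,  0,-0.03,-0.027,0.011,-1.4,  0,-0.029,-0.027,0.012,-1.4,  0,-0.028,-0.029,0.012,-1.4,  0,-0.027,-0.029,0.011,-1.4,  0,-0.027,-0.03,0.012,-1.4,  0,-0.026,-0.03,0.012,-1.4]
[0,-0.026,-0.031,0.011,-1.4,  0,-0.024,-0.032,0.012,-1.4]
```

carry_out(rows=[0,-0.032,-0.024,0.012,-1.4,0,-0.032,-0.025,0.011,-1.4,0,-0.031,-0.025,0.012,-1.4,0,-0.03,-0.027,0.012,-1.4,0,-0.03,-0.027,0.011,-1.4,0,-0.029,-0.027,0.012,-1.4,0,-0.028,-0.029,0.012,-1.4,0,-0.027,-0.029,0.011,-1.4,0,-0.027,-0.03,0.012,-1.4,0,-0.026,-0.03,0.012,-1.4], grip_force=50)

```text
clock: 1.4
position: [414.4, 247.0, 133.2]
ee_rot: [3.141, 0.001, 3.085]
force: [0.3, 0.2, -0.0]
gripper_width: 85.3
```

carry_out(rows=[0,-0.026,-0.031,0.011,-1.4,0,-0.024,-0.032,0.012,-1.4,0,0,0,0,0,0,0,0,0,0])

```text
clock: 1.8
position: [460.6, 182.5, 110.1]
ee_rot: [3.141, -0.001, 3.131]
force: [-0.0, 0.2, 0.2]
gripper_width: 85.6
```

```bash
python3 - <<'E'
from mv import *
plan([(0,461,183,24,180)])
s=cam("scene");t=cam("top");crop(s["frame"],330,150,490,290,5,"pics/a1.png");crop(t["frame"],205,270,305,345,6,"pics/a1t.png")
E
```

```text
t 1.8 p [460.6 182.5 110.1] rpy [ 1.7999e+02 -5.0000e-02  1.7937e+02] j6 0.39 w 85.6 F [-0.   0.2  0.2]
[0,-0,0,0.043,-0.3,  0,-0,0,0.043,-0.3]
```

View pics/a1.png

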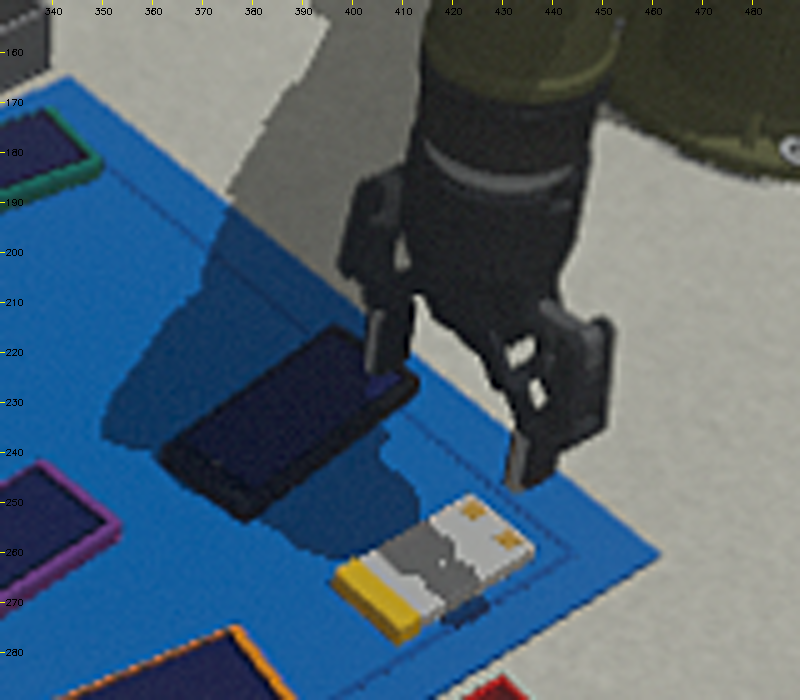

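```bash
python3 - <<'E'
from h import *
s=cam("scene")
for z in (85,90,95,100,105): print(z,proj(s,[(461,225,z),(472,225,z),(450,225,z)]).round(1).tolist())
E
```

```text
85 [[431.9, 250.9], [428.4, 253.0], [435.4, 248.9]]
90 [[432.2, 249.4], [428.7, 251.5], [435.7, 247.3]]
95 [[432.5, 247.8], [429.0, 249.9], [436.1, 245.8]]
100 [[432.9, 246.3], [429.3, 248.4], [436.4, 244.2]]
105 [[433.2, 244.7], [429.6, 246.8], [436.7, 242.6]]
```

carry_out(rows=[0,0,0,0.03,0,0,0,0,0.03,0,0,0,0,0.02,0,0,0,0,0,0,0,0,0,0,0])

```text
clock: 2.45
position: [460.2, 184.0, 30.8]
ee_rot: [3.142, -0.0, 3.135]
force: [0.9, 0.0, 0.3]
gripper_width: 85.1
```

```bash
python3 - <<'E'
from h import *
s=cam("scene");print(ctrl.observe()["position"]);crop(s["frame"],370,190,490,290,6,"pics/a2.png")
E
```

```text
[461.0239136  184.11543117  31.41227667]
```

View pics/a2.png

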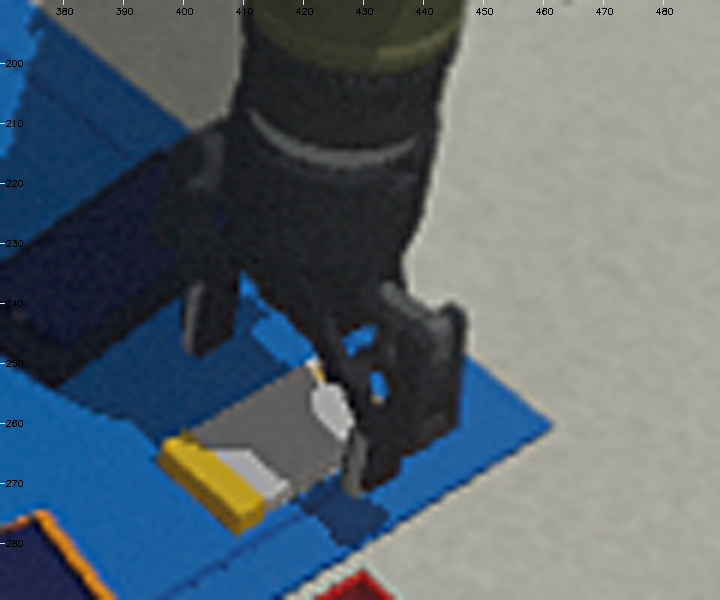

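carry_out(rows=[100,0,0,0,0,100,0,0,0,0,100,0,0,0,0,100,0,0,0,0,100,0,0,0,0])

```text
clock: 3.0
position: [460.7, 183.1, 30.5]
ee_rot: [3.141, 0.0, 3.133]
force: [-0.3, 0.4, -0.7]
gripper_width: 52.0
```

```bash
python3 - <<'E'
from h import *
s=cam("scene");o=ctrl.observe();print(o["position"],o["force"],o["gripper_width"]);crop(s["frame"],370,190,490,290,6,"pics/a3.png")
E
```

```text
[460.61536161 183.06985638  30.38557706] [-0.2456041  -0.15700953  0.37577719] 52.080471989792436
```

View pics/a3.png

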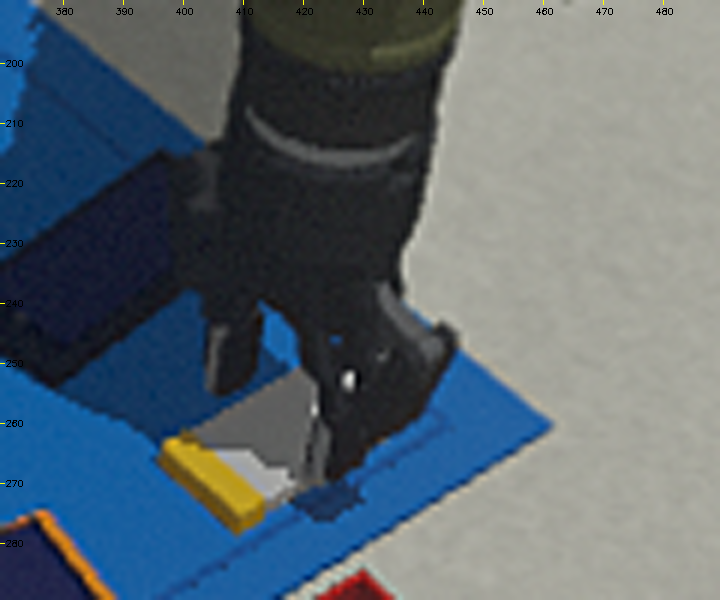

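```bash
python3 - <<'E'
from h import *
s=cam("scene")
for z in (4,8,12,16,20): print(z,"closed",proj(s,[(472,209,z),(461,209,z),(461,157,z)]).round(1).tolist(),"open",proj(s,[(472,226,z),(461,226,z),(461,140,z)]).round(1).tolist())
E
```

```text
4 closed [[419.0, 272.5], [422.4, 270.5], [407.7, 257.6]] open [[424.0, 276.9], [427.4, 274.9], [403.1, 253.5]]
8 closed [[419.2, 271.4], [422.6, 269.4], [407.9, 256.4]] open [[424.2, 275.8], [427.6, 273.7], [403.3, 252.3]]
12 closed [[419.4, 270.3], [422.8, 268.3], [408.1, 255.3]] open [[424.4, 274.7], [427.8, 272.6], [403.4, 251.2]]
16 closed [[419.7, 269.2], [423.1, 267.1], [408.3, 254.2]] open [[424.6, 273.6], [428.1, 271.5], [403.6, 250.1]]
20 closed [[419.9, 268.0], [423.3, 266.0], [408.4, 253.1]] open [[424.9, 272.5], [428.3, 270.4], [403.7, 249.0]]
```

carry_out(rows=[100,0,0,0.005,0,255,0,0,0,0,255,0,0,0,0,255,0,0,0,0,255,0,0,0,0,255,0,0,0,0])

```text
clock: 3.7
position: [460.5, 183.1, 25.2]
ee_rot: [-3.142, -0.0, 3.133]
force: [0.5, 1.1, -0.2]
gripper_width: 44.6
```

```bash
python3 - <<'E'
from mv import *
plan([(255,461,183,110,179.5),(255,563,358,115,180),(255,563,358,35,180)])
E
```

```text
t 3.7 p [460.5 183.1  25.2] rpy [-1.8000e+02 -1.0000e-02  1.7951e+02] j6 0.39 w 44.6 F [ 0.5  1.1 -0.2]
[255,-0,-0,-0.042,0,  255,-0.001,-0,-0.043,0,  255,-0.02,0.035,-0.001,-0.1,  255,-0.02,0.035,-0.001,-0.1,  255,-0.02,0.035,-0.001,-0.1,  255,-0.02,0.035,-0.001,-0.1,  255,-0.021,0.035,-0.001,-0.1,  255,0,0,0.04,0,  255,0,0,0.04,0]
```

carry_out(rows=[255,0,0,-0.042,0,255,0,0,-0.043,0,255,-0.02,0.035,-0.001,0,255,-0.02,0.035,-0.001,0,255,-0.02,0.035,-0.001,0,255,-0.02,0.035,-0.001,0,255,-0.021,0.035,-0.001,0,255,0,0,0,0,255,0,0,0,0])

```text
clock: 4.6
position: [562.9, 357.7, 114.4]
ee_rot: [-3.141, -0.001, 3.134]
force: [-0.9, -0.2, -0.9]
gripper_width: 44.4
```

```bash
python3 - <<'E'
from mv import *
plan([(255,563,358,35,180)])
t=cam("top");s=cam("scene");crop(t["frame"],105,175,265,335,3.7,"pics/a4t.png");crop(s["frame"],350,200,510,395,3,"pics/a4.png")
E
```

```text
t 4.6 p [562.9 357.7 114.4] rpy [-1.7995e+02 -5.0000e-02  1.7957e+02] j6 0.57 w 44.4 F [-0.9 -0.2 -0.9]
[255,-0,0,0.04,-0.2,  255,-0,0,0.039,-0.2]
```

View pics/a4.png

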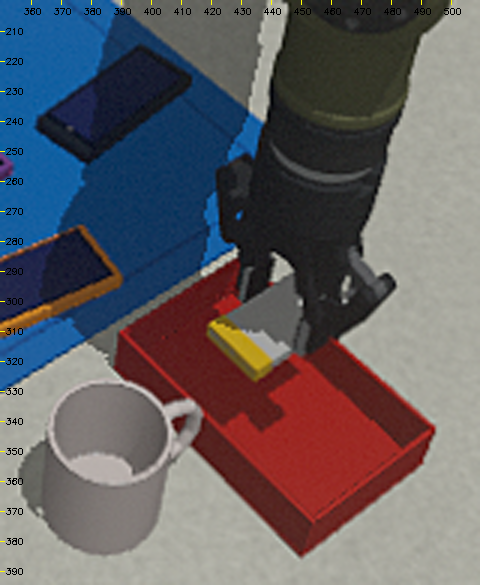

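View pics/a4t.png

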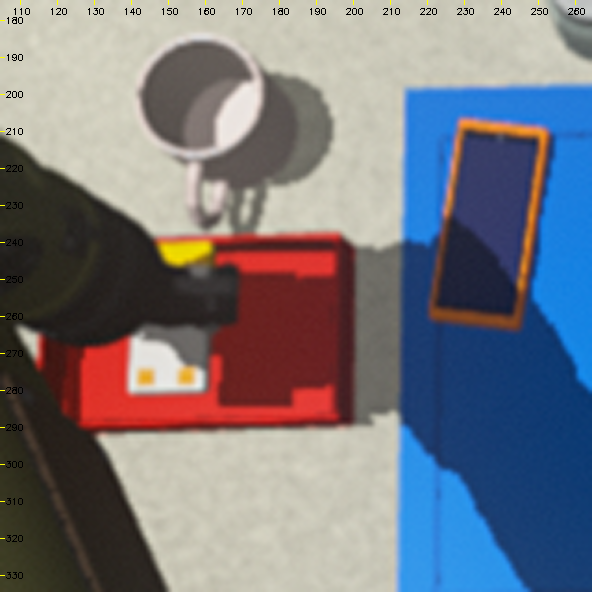

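carry_out(rows=[255,0,0,0.04,0,255,0,0,0.04,0,255,0,0,0.006,0,255,0,0,0,0,110,0,0,0,0,80,0,0,0,0,60,0,0,0,0,60,0,0,0,0,60,0,0,-0.04,0,0,0,0,-0.045,0])

```text
clock: 5.7
position: [561.5, 356.3, 113.5]
ee_rot: [-3.139, -0.004, 3.133]
force: [0.8, -0.2, 0.6]
gripper_width: 78.0
```

```bash
python3 - <<'E'
from mv import *
plan([(0,563,300,140,180),(0,634.3,180,140,171.5),(0,634.3,180,26,171.5)])
t=cam("top");s=cam("scene");crop(t["frame"],105,175,265,335,3.7,"pics/a5t.png");crop(s["frame"],350,200,510,395,3,"pics/a5.png")
E
```

```text
t 5.7 p [561.5 356.3 113.5] rpy [-179.86   -0.21  179.51] j6 0.57 w 78.0 F [ 0.8 -0.2  0.6]
[0,-0.001,-0.028,-0.013,-0.2,  0,-0.001,-0.028,-0.014,-0.2,  0,-0.018,-0.03,0,2.1,  0,-0.019,-0.029,0,2.1,  0,-0.02,-0.029,0,2.1,  0,-0.021,-0.028,0,2.1,  0,0,-0,0.038,0,  0,0,-0,0.038,0,  0,0,-0,0.038,0]
```

View pics/a5.png

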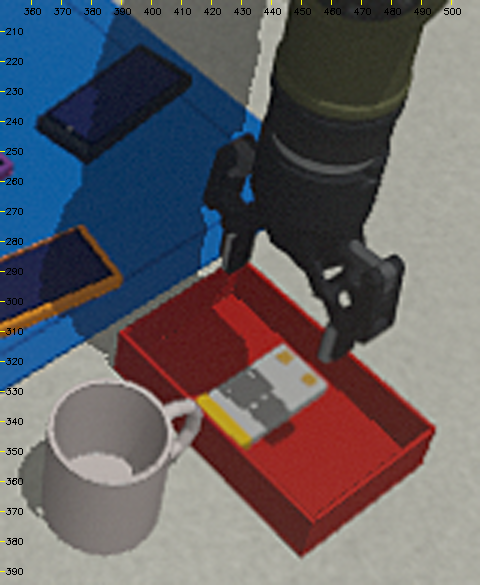

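carry_out(rows=[0,-0.001,-0.028,-0.013,0,0,-0.001,-0.028,-0.014,0,0,-0.018,-0.03,0,2,0,-0.019,-0.029,0,2,0,-0.02,-0.029,0,2,0,-0.021,-0.028,0,2,0,0,0,0.038,0,0,0,0,0.038,0,0,0,0,0,0])

```text
clock: 6.7
position: [631.4, 179.0, 60.1]
ee_rot: [-3.138, -0.008, 2.993]
force: [-0.5, 0.5, -0.3]
gripper_width: 85.5
```

```bash
python3 - <<'E'
from mv import *
plan([(0,634.3,180,26,171.8)])
t=cam("top");s=cam("scene");crop(t["frame"],185,175,285,285,5,"pics/a6t.png");crop(s["frame"],300,200,440,340,4,"pics/a6.png")
E
```

```text
t 6.7 p [631.4 179.   60.1] rpy [-179.79   -0.48  171.47] j6 0.43 w 85.5 F [-0.5  0.5 -0.3]
[0,-0.003,0.001,0.034,-0.3]
```

View pics/a6.png

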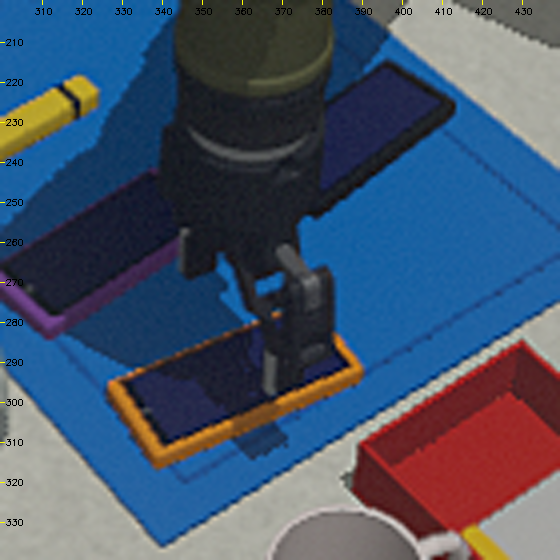

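carry_out(rows=[0,-0.002,0.001,0.018,0,0,0,0,0.016,0,0,0,0,0,0,0,0,0,0,0,0,0,0,0,0,255,0,0,0,0,255,0,0,0,0,255,0,0,0,0,255,0,0,0,0])

```text
clock: 7.7
position: [638.2, 181.4, 33.2]
ee_rot: [3.141, 0.002, 2.993]
force: [-3.6, -1.6, 9.7]
gripper_width: 55.2
```

```bash
python3 - <<'E'
from mv import *
plan([(255,634.3,180,130,171.8)])
t=cam("top");s=cam("scene");crop(t["frame"],185,175,285,285,5,"pics/a7t.png");crop(s["frame"],300,200,440,340,4,"pics/a7.png")
E
```

```text
t 7.7 p [638.2 181.4  33.2] rpy [1.7996e+02 9.0000e-02 1.7150e+02] j6 0.43 w 55.2 F [-3.6 -1.6  9.7]
[255,0.001,-0.001,-0.032,-0.1,  255,0.001,-0,-0.033,-0.1,  255,0.002,-0.001,-0.032,-0.1]
```

View pics/a7.png

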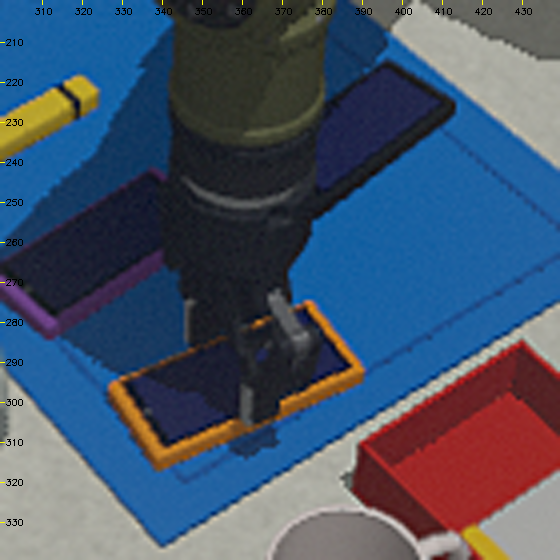

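carry_out(rows=[0,0,0,-0.015,0,0,0,0,-0.015,0,0,0,0,0,0,0,0,0,0,0,0,0,0,0,0,0,0,0,0,0])

```text
clock: 8.4
position: [637.0, 181.2, 60.6]
ee_rot: [-3.141, -0.001, 2.993]
force: [0.4, -0.2, -0.3]
gripper_width: 85.4
```

```bash
python3 - <<'E'
from mv import *
plan([(0,634.3,180,20,171.8)])
t=cam("top");s=cam("scene");crop(t["frame"],185,175,285,285,5,"pics/a8t.png");crop(s["frame"],300,200,440,340,4,"pics/a8.png")
E
```

```text
t 8.4 p [637.  181.2  60.6] rpy [-1.7997e+02 -6.0000e-02  1.7151e+02] j6 0.43 w 85.4 F [ 0.4 -0.2 -0.3]
[0,0.003,-0.002,0.041,-0.3]
```

View pics/a8.png

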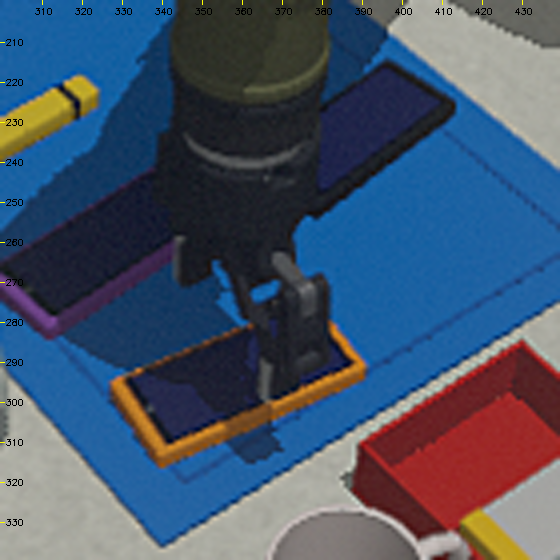

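View pics/a8t.png

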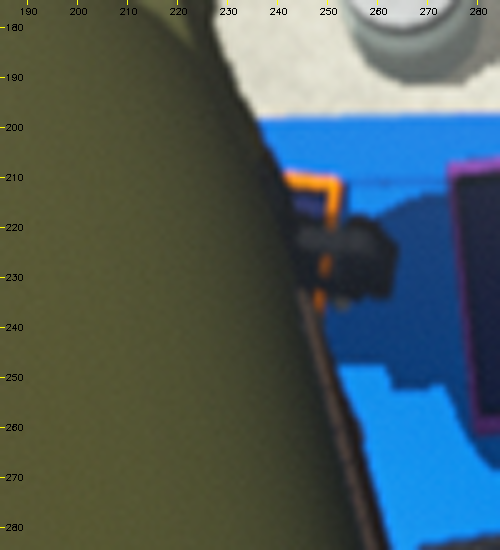

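carry_out(rows=[0,0.004,-0.002,0.02,0,0,0,0,0.021,0,0,0,0,0,0,0,0,0,0,0,0,0,0,0,0])

```text
clock: 9.0
position: [634.1, 180.2, 21.3]
ee_rot: [3.141, 0.001, 2.993]
force: [-0.2, 0.2, -0.5]
gripper_width: 85.3
```

carry_out(rows=[0,0.001,0,0.001,0,255,0,0,0,0,255,0,0,0,0,255,0,0,0,0,255,0,0,0,0])

```text
clock: 9.5
position: [632.8, 180.2, 20.2]
ee_rot: [3.141, 0.001, 2.993]
force: [-0.4, -1.3, 6.0]
gripper_width: 58.7
```

```bash
python3 - <<'E'
from mv import *
plan([(255,634.3,180,130,171.8)])
E
```

```text
t 9.5 p [632.8 180.2  20.2] rpy [1.7997e+02 7.0000e-02 1.7151e+02] j6 0.43 w 58.7 F [-0.4 -1.3  6. ]
[255,-0,-0,-0.037,-0.1,  255,-0.001,-0,-0.036,-0.1,  255,-0,-0,-0.037,-0.1]
```

carry_out(rows=[255,0,0,-0.03,0,255,0,0,-0.04,0,255,0,0,-0.04,0,255,0,0,0,0,255,0,0,0,0], grip_force=70)

```text
clock: 10.0
position: [632.8, 180.2, 130.0]
ee_rot: [3.141, 0.002, 2.993]
force: [0.1, 0.8, -2.7]
gripper_width: 57.6
```

```bash
python3 - <<'E'
from mv import *
plan([(255,598.7,-364.5,110,90.3)])
s=cam("scene");crop(s["frame"],270,150,440,340,4,"pics/a9.png")
E
```

```text
t 10.0 p [632.8 180.2 130. ] rpy [1.7996e+02 9.0000e-02 1.7151e+02] j6 0.43 w 57.6 F [ 0.1  0.8 -2.7]
[255,-0.004,-0.042,0.002,6.2,  255,-0.008,-0.041,0.001,6.2,  255,-0.012,-0.04,0.002,6.2,  255,-0.017,-0.039,0.001,6.2,  255,-0.021,-0.036,0.002,6.2,  255,-0.024,-0.034,0.001,6.2,  255,-0.029,-0.031,0.002,6.2,  255,-0.031,-0.028,0.001,6.2,  255,-0.034,-0.025,0.002,6.2,  255,-0.037,-0.02,0.001,6.2]
[255,-0.038,-0.017,0.002,6.2,  255,-0.04,-0.012,0.001,6.2,  255,-0.042,-0.008,0.002,6.2]
```

View pics/a9.png

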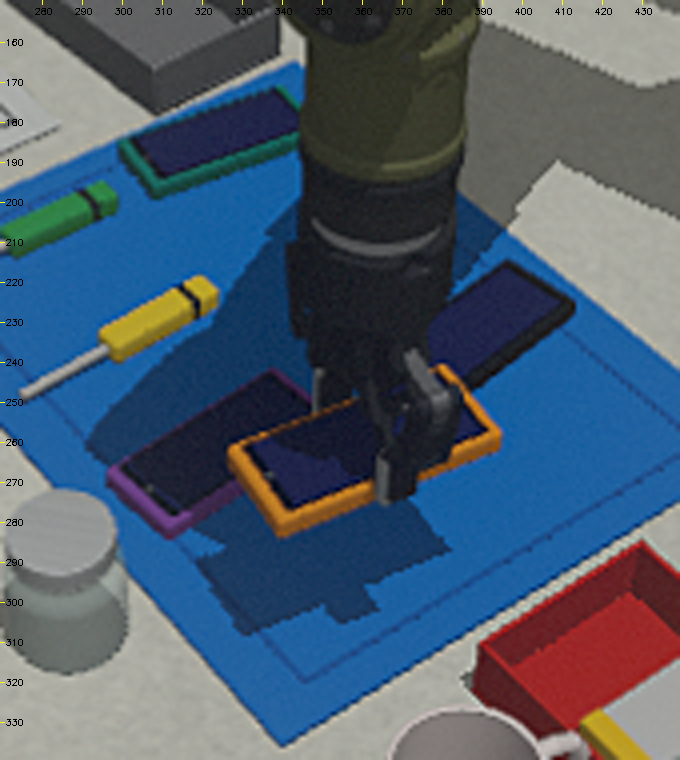

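carry_out(rows=[255,-0.004,-0.042,0.002,6.2,255,-0.008,-0.041,0.001,6.2,255,-0.012,-0.04,0.002,6.2,255,-0.017,-0.039,0.001,6.2,255,-0.021,-0.036,0.002,6.2,255,-0.024,-0.034,0.001,6.2,255,-0.029,-0.031,0.002,6.2,255,-0.031,-0.028,0.001,6.2,255,-0.034,-0.025,0.002,6.2,255,-0.037,-0.02,0.001,6.2])

```text
clock: 11.05
position: [604.1, -240.1, 111.4]
ee_rot: [-3.138, -0.003, 1.907]
force: [1.0, -0.1, -1.6]
gripper_width: 58.1
```

carry_out(rows=[255,-0.038,-0.017,0.002,6.2,255,-0.04,-0.012,0.001,6.2,255,-0.042,-0.008,0.002,6.2,255,0,0,0,0,255,0,0,0,0,255,0,0,0,0])

```text
clock: 11.65
position: [596.9, -363.6, 107.5]
ee_rot: [-3.139, -0.002, 1.588]
force: [0.4, 0.6, -2.0]
gripper_width: 58.2
```

```bash
python3 - <<'E'
from mv import *
plan([(255,598.7,-364.5,26,90.3)])
t=cam("top");s=cam("scene");crop(s["frame"],200,70,360,210,4,"pics/b1.png");crop(t["frame"],400,180,520,300,5,"pics/b1t.png")
E
```

```text
t 11.65 p [ 596.9 -363.6  107.5] rpy [-1.7985e+02 -1.2000e-01  9.0970e+01] j6 1.01 w 58.2 F [ 0.4  0.6 -2. ]
[255,-0,0.001,0.041,0.3,  255,-0.001,0.001,0.04,0.3]
```

View pics/b1.png

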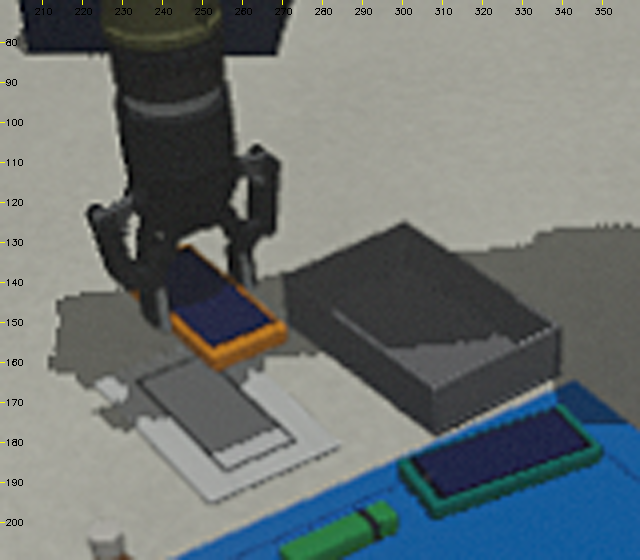

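View pics/b1t.png

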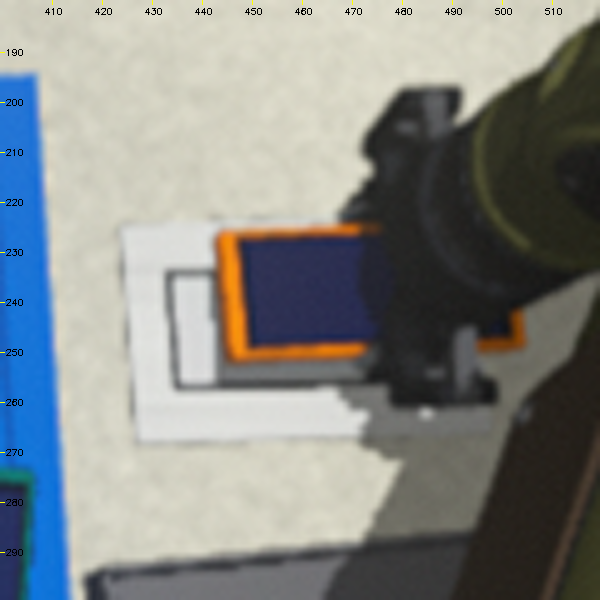

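carry_out(rows=[255,-0.001,0.002,0.035,0.6,255,0,0,0.03,0,255,0,0,0.01,0,255,0,0,0,0,255,0,0,0,0])

```text
clock: 12.25
position: [600.6, -365.8, 35.5]
ee_rot: [3.141, 0.001, 1.577]
force: [-0.1, 0.3, -1.5]
gripper_width: 57.9
```

```bash
python3 - <<'E'
from mv import *
plan([(255,598.7,-364.5,23,90.3)])
t=cam("top");s=cam("scene");crop(s["frame"],200,70,360,210,4,"pics/b2.png");crop(t["frame"],400,180,520,300,5,"pics/b2t.png")
E
```

```text
t 12.25 p [ 600.6 -365.8   35.5] rpy [1.7994e+02 4.0000e-02 9.0360e+01] j6 1.02 w 57.9 F [-0.1  0.3 -1.5]
[255,0.001,-0.002,0.012,0.1]
```

View pics/b2.png

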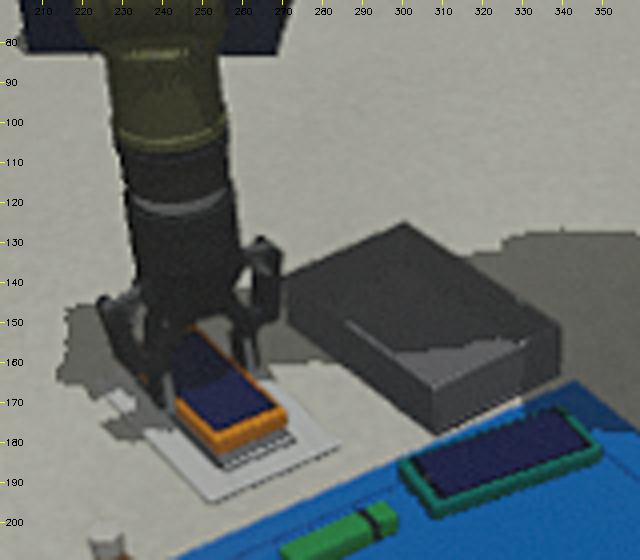

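View pics/b2t.png

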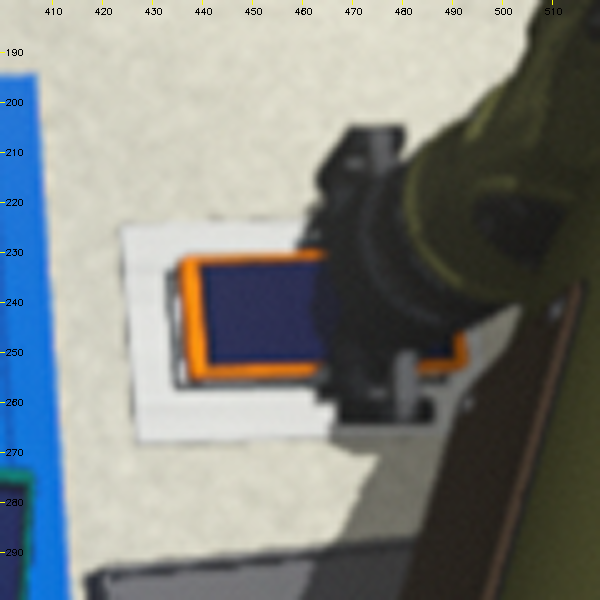

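```bash
python3 - <<'E'
from h import *
t=cam("top")
print(atz(t,[(435.9,231.1),(437.9,255.7),(492.9,251.9)],34).round(1))
E
```

```text
[[ 628.6 -298.6   34. ]
 [ 568.9 -298.8   34. ]
 [ 574.8 -431.8   34. ]]
```

carry_out(rows=[255,0.001,-0.002,0.006,2.4,255,0,0,0.004,0,255,0,0,0.002,0,255,0,0,0,0,255,0,0,0,0])

```text
clock: 12.9
position: [598.0, -365.2, 22.6]
ee_rot: [3.141, 0.0, 1.535]
force: [-0.7, -0.5, -3.2]
gripper_width: 58.3
```

carry_out(rows=[255,0,0,0.001,0,255,0,0,0.001,0,255,0,0,0,0])

```text
clock: 13.2
position: [598.1, -365.2, 22.4]
ee_rot: [3.141, 0.001, 1.535]
force: [-3.8, 3.1, 10.8]
gripper_width: 58.1
```

carry_out(rows=[60,0,0,0,0,40,0,0,0,0,0,0,0,0,0,0,0,0,0,0,0,0,0,-0.03,0,0,0,0,-0.04,0,0,0,0,-0.04,0])

```text
clock: 13.9
position: [597.2, -364.6, 130.6]
ee_rot: [-3.14, -0.001, 1.534]
force: [0.9, -0.3, -0.5]
gripper_width: 85.3
```

```bash
python3 - <<'E'
from mv import *
plan([(0,467.3,-186,120,173.3)])
t=cam("top");crop(t["frame"],400,180,520,300,5,"pics/b3t.png")
E
```

```text
t 13.9 p [ 597.2 -364.6  130.6] rpy [-1.7991e+02 -5.0000e-02  8.7910e+01] j6 1.06 w 85.3 F [ 0.9 -0.3 -0.5]
[0,0.016,-0.012,0.001,-7.8,  0,0.017,-0.011,0.001,-7.8,  0,0.019,-0.007,0.001,-7.8,  0,0.019,-0.005,0.001,-7.8,  0,0.02,-0.003,0.001,-7.8,  0,0.02,0.001,0.001,-7.8,  0,0.02,0.003,0.001,-7.8,  0,0.019,0.005,0.001,-7.8,  0,0.019,0.009,0.001,-7.8,  0,0.017,0.01,0.001,-7.8]
[0,0.015,0.013,0.001,-7.8]
```

View pics/b3t.png

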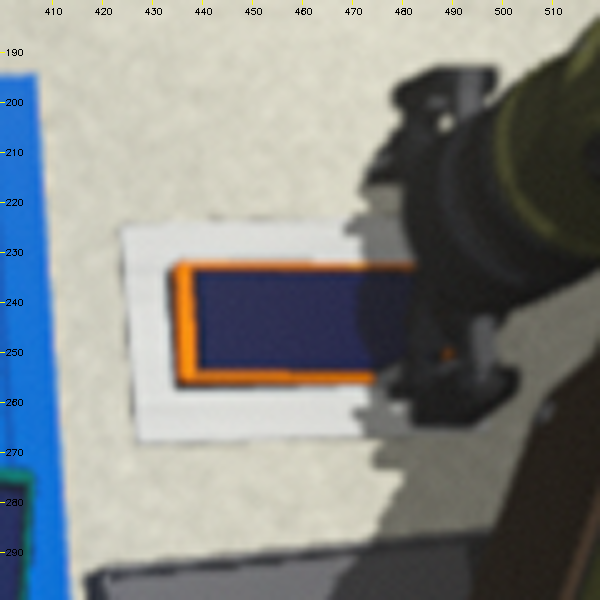

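carry_out(rows=[0,0.016,-0.012,0.001,-7.8,0,0.017,-0.011,0.001,-7.8,0,0.019,-0.007,0.001,-7.8,0,0.019,-0.005,0.001,-7.8,0,0.02,-0.003,0.001,-7.8,0,0.02,0.001,0.001,-7.8,0,0.02,0.003,0.001,-7.8,0,0.019,0.005,0.001,-7.8,0,0.019,0.009,0.001,-7.8,0,0.017,0.01,0.001,-7.8])

```text
clock: 14.95
position: [478.8, -202.0, 120.1]
ee_rot: [3.141, 0.0, 2.901]
force: [-0.5, 0.3, 0.7]
gripper_width: 85.5
```

carry_out(rows=[0,0.015,0.013,0.03,-7.8,0,0,0,0.03,0,0,0,0,0,0,0,0,0,0,0,0,0,0,0,0])

```text
clock: 15.45
position: [469.3, -187.2, 61.6]
ee_rot: [-3.141, 0.002, 3.031]
force: [-0.6, 0.4, 0.5]
gripper_width: 85.3
```

```bash
python3 - <<'E'
from mv import *
plan([(0,467.3,-186,21,173.3)])
t=cam("top");s=cam("scene");crop(t["frame"],360,190,520,350,5,"pics/b4t.png");crop(s["frame"],215,110,355,220,5,"pics/b4.png")
E
```

```text
t 15.45 p [ 469.3 -187.2   61.6] rpy [-1.7996e+02  1.2000e-01  1.7368e+02] j6 -0.27 w 85.3 F [-0.6  0.4  0.5]
[0,0.002,0.001,0.041,0.4]
```

View pics/b4t.png

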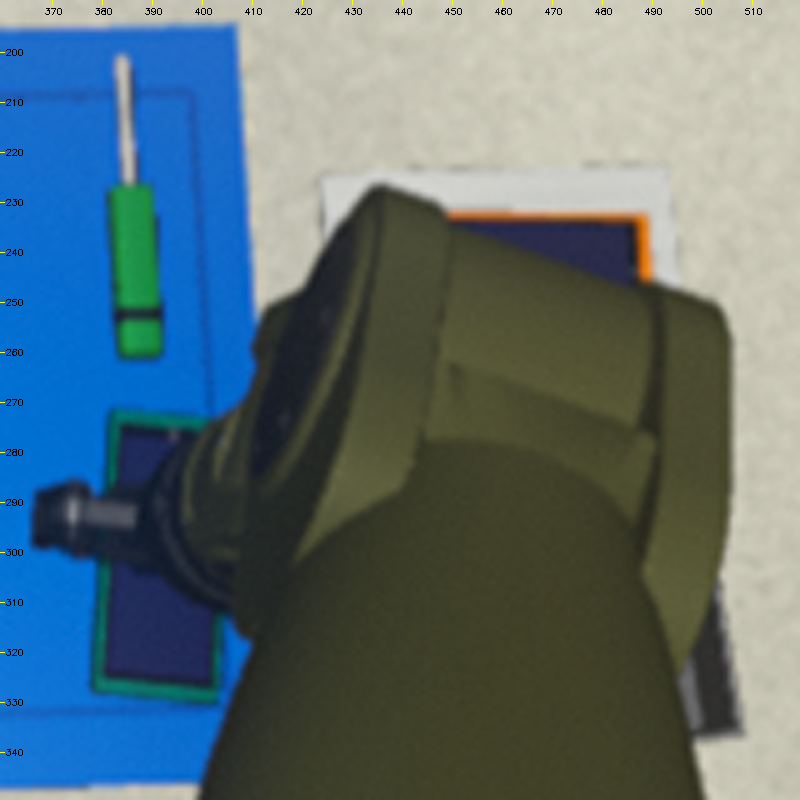

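View pics/b4.png

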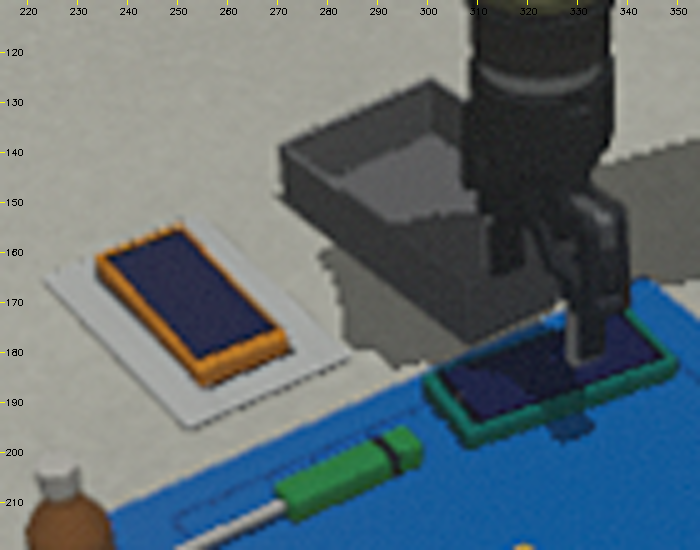

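carry_out(rows=[0,0.002,0.001,0.02,0.4,0,0,0,0.02,0,0,0,0,0,0,0,0,0,0,0,255,0,0,0,0,255,0,0,0,0,255,0,0,0,0,255,0,0,0,0,255,0,0,0,0])

```text
clock: 16.45
position: [467.2, -185.7, 21.9]
ee_rot: [-3.141, 0.002, 3.025]
force: [-1.1, 1.6, 8.0]
gripper_width: 58.0
```

```bash
python3 - <<'E'
from mv import *
plan([(255,467.3,-186,130,173.3)])
t=cam("top")
print(atz(t,[(489.1,232.3)],21),"want corner ~(628.5,-432)")
E
```

```text
t 16.45 p [ 467.2 -185.7   21.9] rpy [-1.7996e+02  1.4000e-01  1.7330e+02] j6 -0.26 w 58.0 F [-1.1  1.6  8. ]
[255,-0,-0,-0.036,0,  255,-0,-0,-0.036,0,  255,-0,-0,-0.036,0]
[[ 625.51522709 -432.39820111   21.        ]] want corner ~(628.5,-432)
```

```bash
python3 - <<'E'
from mv import *
plan([(255,467.2,-185.7,105,173.3),(255,598.7,-364.8,90,89.6)])
t=cam("top")
print(atz(t,[(434.1,232.5),(435.5,256.7)],21))
E
```

```text
t 16.5 p [ 467.2 -185.7   21.9] rpy [-1.7995e+02  1.4000e-01  1.7330e+02] j6 -0.26 w 58.2 F [-2.   1.   7.9]
[255,0,0,-0.042,0,  255,0,0,-0.041,0,  255,-0.015,-0.016,0.001,8.4,  255,-0.018,-0.014,0.002,8.4,  255,-0.019,-0.011,0.001,8.4,  255,-0.02,-0.009,0.002,8.4,  255,-0.022,-0.005,0.001,8.4,  255,-0.022,-0.002,0.002,8.4,  255,-0.022,0.002,0.001,8.4,  255,-0.022,0.004,0.002,8.4]
[255,-0.021,0.008,0.001,8.4,  255,-0.019,0.01,0.002,8.4]
[[ 628.07574278 -297.55007556   21.        ]
 [ 568.67421625 -296.50817337   21.        ]]
```

carry_out(rows=[255,0,0,-0.042,0,255,0,0,-0.041,0,255,-0.015,-0.016,0.001,8.4,255,-0.018,-0.014,0.002,8.4,255,-0.019,-0.011,0.001,8.4,255,-0.02,-0.009,0.002,8.4,255,-0.022,-0.005,0.001,8.4,255,-0.022,-0.002,0.002,8.4,255,-0.022,0.002,0.001,8.4,255,-0.022,0.004,0.002,8.4])

```text
clock: 17.55
position: [571.7, -329.3, 91.7]
ee_rot: [3.141, 0.0, 1.846]
force: [-0.3, 0.1, -1.1]
gripper_width: 58.3
```

carry_out(rows=[255,-0.021,0.008,0.001,8.4,255,-0.019,0.01,0.002,8.4,255,0,0,0,0,255,0,0,0,0,255,0,0,0,0])

```text
clock: 18.05
position: [596.5, -363.3, 88.3]
ee_rot: [-3.141, -0.001, 1.56]
force: [0.0, 0.2, -1.5]
gripper_width: 58.0
```

```bash
python3 - <<'E'
from mv import *
plan([(255,598,-364.8,50,89.6)])
t=cam("top");s=cam("scene");crop(t["frame"],400,180,520,300,5,"pics/b5t.png");crop(s["frame"],215,90,355,220,5,"pics/b5.png")
E
```

```text
t 18.05 p [ 596.5 -363.3   88.3] rpy [-1.7995e+02 -4.0000e-02  8.9390e+01] j6 1.03 w 58.0 F [ 0.   0.2 -1.5]
[255,-0.001,0.002,0.038,-0.2]
```

View pics/b5t.png

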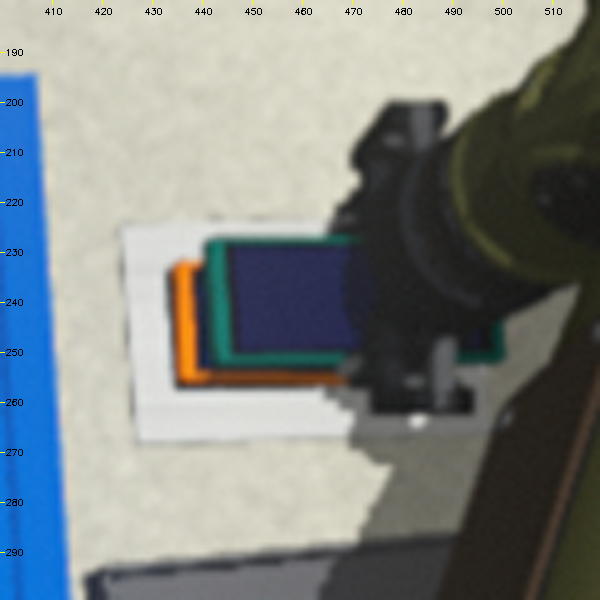

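View pics/b5.png

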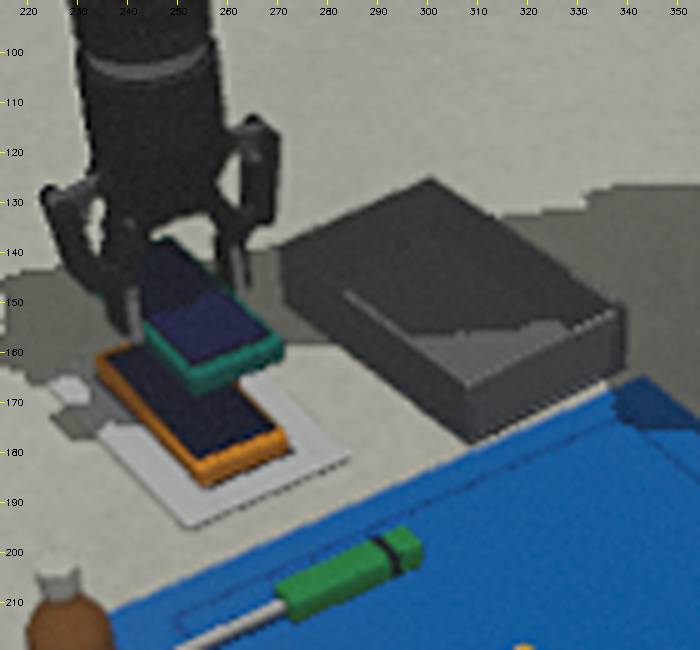

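```bash
python3 - <<'E'
from h import *
t=cam("top")
print(atz(t,[(440.9,227.3),(442.3,251.9)],85))
E
```

```text
[[ 626.24651106 -296.46457304   85.        ]
 [ 569.06084406 -295.23383214   85.        ]]
```

carry_out(rows=[255,-0.001,0.002,0.03,0,255,0,0,0.014,0,255,0,0,0.003,0,255,0,0,0,0,255,0,0,0,0])

```text
clock: 18.7
position: [599.4, -365.2, 42.1]
ee_rot: [3.141, 0.0, 1.559]
force: [0.2, -0.6, -1.0]
gripper_width: 58.1
```

carry_out(rows=[255,0,-0.001,0.002,0,255,0,0,0.001,0,255,0,0,0.001,0,255,0,0,0,0])

```text
clock: 19.1
position: [598.4, -365.3, 39.0]
ee_rot: [3.141, 0.001, 1.559]
force: [-2.0, 1.8, 6.3]
gripper_width: 58.4
```

carry_out(rows=[70,0,0,0,0,40,0,0,0,0,0,0,0,0,0,0,0,0,0,0,0,0,0,-0.03,0,0,0,0,-0.04,0,0,0,0,-0.04,0])

```text
clock: 19.8
position: [597.5, -364.7, 147.7]
ee_rot: [-3.14, -0.001, 1.559]
force: [0.6, 0.1, -0.2]
gripper_width: 85.3
```

```bash
python3 - <<'E'
from mv import *
plan([(0,636,54,120,184.8)])
t=cam("top");s=cam("scene");crop(t["frame"],400,180,520,300,5,"pics/b6t.png");crop(s["frame"],215,90,355,220,5,"pics/b6.png")
E
```

```text
t 19.8 p [ 597.5 -364.7  147.7] rpy [-1.7991e+02 -5.0000e-02  8.9310e+01] j6 1.03 w 85.3 F [ 0.6  0.1 -0.2]
[0,0.035,0.003,0.002,-8,  0,0.034,0.007,0.003,-8,  0,0.033,0.013,0.002,-8,  0,0.031,0.016,0.002,-8,  0,0.028,0.021,0.003,-8,  0,0.025,0.025,0.002,-8,  0,0.021,0.028,0.002,-8,  0,0.017,0.03,0.002,-8,  0,0.013,0.033,0.003,-8,  0,0.008,0.034,0.002,-8]
[0,0.004,0.035,0.002,-8,  0,-0.002,0.035,0.003,-8]
```

View pics/b6.png

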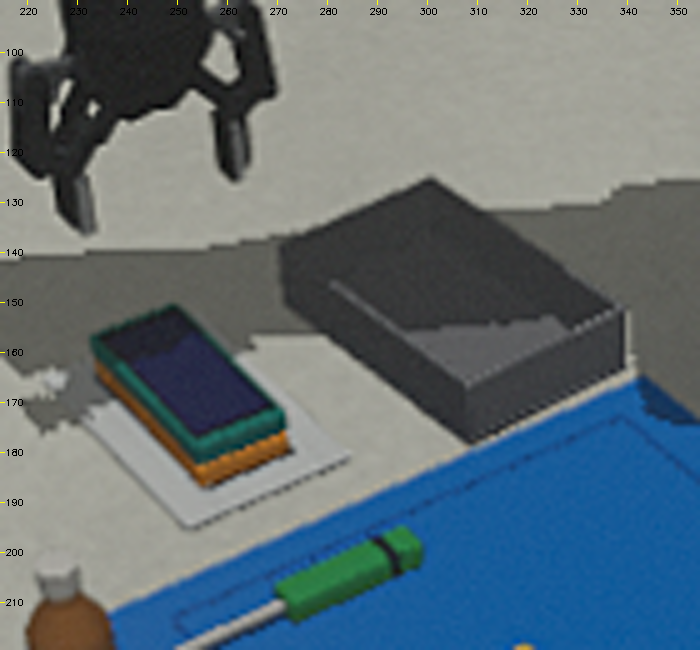

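carry_out(rows=[0,0.035,0.003,0.002,-8,0,0.034,0.007,0.003,-8,0,0.033,0.013,0.002,-8,0,0.031,0.016,0.002,-8,0,0.028,0.021,0.003,-8,0,0.025,0.025,0.002,-8,0,0.021,0.028,0.002,-8,0,0.017,0.03,0.002,-8,0,0.013,0.033,0.003,-8,0,0.008,0.034,0.002,-8])

```text
clock: 20.9
position: [630.1, -14.6, 123.5]
ee_rot: [-3.142, -0.001, 2.961]
force: [-1.0, 0.2, 0.3]
gripper_width: 85.4
```

carry_out(rows=[0,0.004,0.035,0.002,-8,0,-0.002,0.035,0.02,-8,0,0,0,0.04,0,0,0,0,0,0,0,0,0,0,0,0,0,0,0,0])

```text
clock: 21.5
position: [637.5, 53.2, 63.8]
ee_rot: [-3.141, 0.002, -3.05]
force: [-0.5, -0.8, 1.7]
gripper_width: 85.8
```

```bash
python3 - <<'E'
from mv import *
plan([(0,635.8,54.2,21.5,184.8)])
t=cam("top");s=cam("scene");crop(t["frame"],200,180,520,350,2.5,"pics/b7t.png");crop(s["frame"],215,130,455,340,3.3,"pics/b7.png")
E
```

```text
t 21.5 p [637.5  53.2  63.8] rpy [-1.7999e+02  9.0000e-02 -1.7476e+02] j6 -0.01 w 85.8 F [-0.5 -0.8  1.7]
[0,0,0,0.001,-8.4,  0,0,0,0.001,-8.4,  0,0,0,0.001,-8.4,  0,0,0,0.001,-8.4,  0,0,0,0.001,-8.4,  0,0,0,0.001,-8.4,  0,0,0,0.001,-8.4,  0,-0,0,0.001,-8.4,  0,-0,0,0.001,-8.4,  0,-0,0,0.001,-8.4]
[0,-0,0,0.001,-8.4,  0,-0,0,0.001,-8.4,  0,-0,0,0.001,-8.4,  0,-0.001,0,0.001,-8.4,  0,0,0,0.001,-8.4,  0,0,0.001,0.001,-8.4,  0,0,-0,0.001,-8.4,  0,0,-0,0.001,-8.4,  0,0,-0,0.001,-8.4,  0,0,-0,0.001,-8.4]
[0,0,-0,0.001,-8.4,  0,0,-0,0.001,-8.4,  0,0,-0,0.001,-8.4,  0,0,-0,0.001,-8.4,  0,0,-0,0.001,-8.4,  0,0,-0,0.001,-8.4,  0,0,-0,0.001,-8.4,  0,0,-0,0.001,-8.4,  0,0,-0,0.001,-8.4,  0,0,-0,0.001,-8.4]
[0,0,-0,0,-8.4,  0,0,-0,0.001,-8.4,  0,0.001,-0,0.001,-8.4,  0,-0,-0,0.001,-8.4,  0,-0,-0,0.001,-8.4,  0,-0,-0,0.001,-8.4,  0,-0,-0,0.001,-8.4,  0,-0,-0,0.001,-8.4,  0,0,-0,0.001,-8.4,  0,0,-0,0.001,-8.4]
[0,0,-0,0.001,-8.4,  0,0,-0,0.001,-8.4,  0,0.001,-0,0.001,-8.4]
```

View pics/b7t.png

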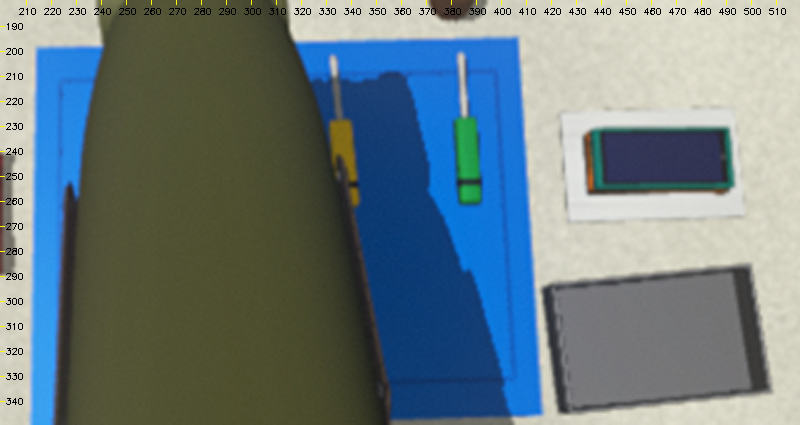

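View pics/b7.png

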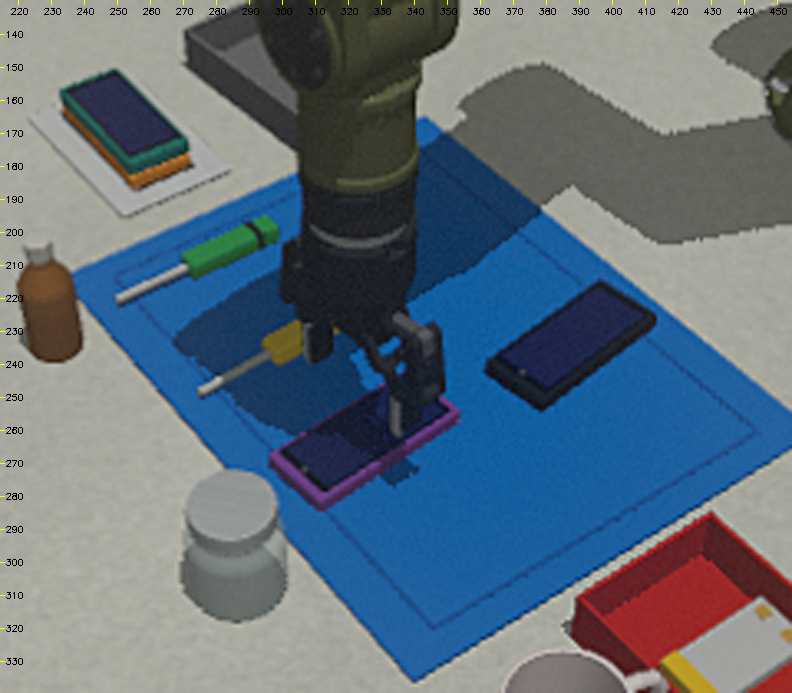

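carry_out(rows=[0,0.002,0.001,0.022,0,0,0,0,0.02,0,0,0,0,0,0,0,0,0,0,0,255,0,0,0,0,255,0,0,0,0,255,0,0,0,0,255,0,0,0,0,255,0,0,0,0])

```text
clock: 22.5
position: [636.0, 54.7, 22.3]
ee_rot: [-3.141, 0.003, -3.049]
force: [-0.5, -0.6, 5.8]
gripper_width: 58.0
```

```bash
sed -i 's/yaw=np.degrees(o\["ee_rot"\]\[2\])/yaw=np.degrees(o["ee_rot"][2])%360/' mv.py; python3 - <<'E'
from mv import *
plan([(255,635.8,54.2,125,184.8),(255,598,-365,110,89.6)])
E
```

```text
t 22.5 p [636.   54.7  22.3] rpy [-179.99    0.18 -174.7 ] j6 -0.01 w 58.0 F [-0.5 -0.6  5.8]
[255,0,-0,-0.034,0.2,  255,0,-0,-0.034,0.2,  255,0,-0.001,-0.035,0.2,  255,0.006,-0.035,0.001,7.9,  255,0.001,-0.035,0.002,7.9,  255,-0.003,-0.034,0.001,7.9,  255,-0.009,-0.034,0.001,7.9,  255,-0.013,-0.033,0.001,7.9,  255,-0.017,-0.031,0.002,7.9,  255,-0.021,-0.027,0.001,7.9]
[255,-0.025,-0.025,0.001,7.9,  255,-0.028,-0.021,0.001,7.9,  255,-0.031,-0.017,0.002,7.9,  255,-0.033,-0.012,0.001,7.9,  255,-0.034,-0.008,0.001,7.9]
```

carry_out(rows=[255,0,0,-0.034,0.2,255,0,0,-0.034,0.2,255,0,-0.001,-0.035,0.2,255,0.006,-0.035,0.001,7.9,255,0.001,-0.035,0.002,7.9,255,-0.003,-0.034,0.001,7.9,255,-0.009,-0.034,0.001,7.9,255,-0.013,-0.033,0.001,7.9,255,-0.017,-0.031,0.002,7.9,255,-0.021,-0.027,0.001,7.9])

```text
clock: 23.5
position: [612.1, -191.6, 114.7]
ee_rot: [3.141, 0.0, 2.253]
force: [-0.3, 0.1, -1.0]
gripper_width: 58.2
```

carry_out(rows=[255,-0.025,-0.025,0.001,7.9,255,-0.028,-0.021,0.001,7.9,255,-0.031,-0.017,0.002,7.9,255,-0.033,-0.012,0.001,7.9,255,-0.034,-0.008,0.001,7.9,255,0,0,0,0,255,0,0,0,0,255,0,0,0,0])

```text
clock: 24.3
position: [596.6, -364.3, 108.4]
ee_rot: [-3.141, -0.001, 1.571]
force: [-0.3, 0.4, -1.5]
gripper_width: 58.3
```

```bash
python3 - <<'E'
from mv import *
plan([(255,598,-364.8,60,89.6)])
t=cam("top");s=cam("scene");crop(t["frame"],400,180,520,300,5,"pics/b8t.png");crop(s["frame"],215,90,355,220,5,"pics/b8.png")
E
```

```text
t 24.3 p [ 596.6 -364.3  108.4] rpy [-1.7999e+02 -4.0000e-02  8.9990e+01] j6 1.02 w 58.3 F [-0.3  0.4 -1.5]
[255,-0,0.001,0.024,0.2,  255,-0.001,0,0.024,0.2]
```

View pics/b8t.png

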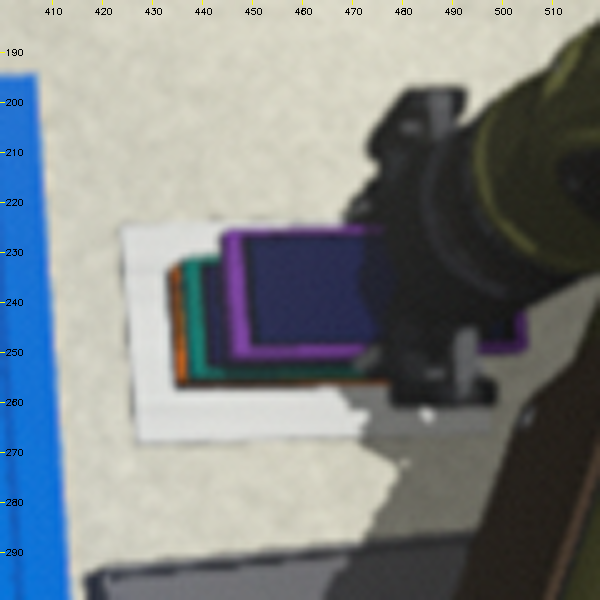

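View pics/b8.png

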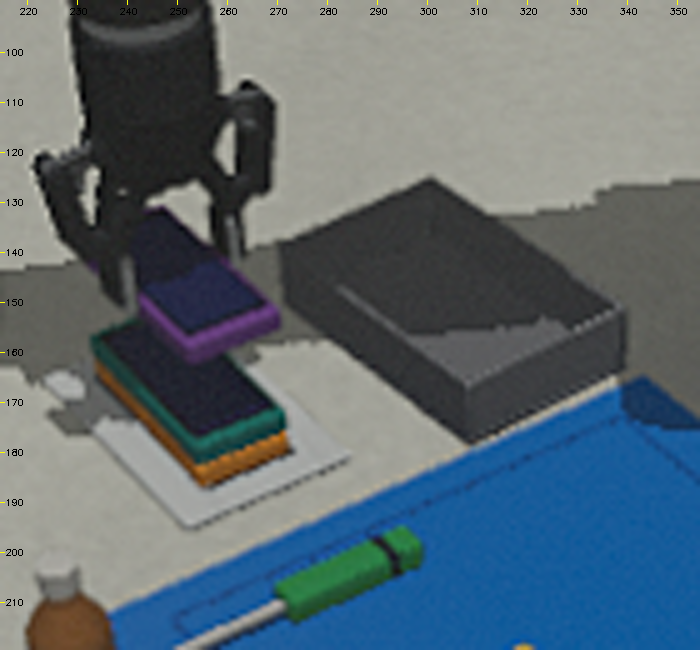

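```bash
python3 - <<'E'
from h import *
t=cam("top")
print(atz(t,[(443.7,225.9),(445.5,251.3)],105),atz(t,[(436.1,231.7),(437.3,255.5)],36))
E
```

```text
[[ 624.84095433 -297.21991059  105.        ]
 [ 566.83858966 -296.6968095   105.        ]] [[ 626.72364677 -298.368461     36.        ]
 [ 569.04374924 -296.88498225   36.        ]]
```

carry_out(rows=[255,-0.001,0.002,0.03,0.3,255,0,0,0.016,0,255,0,0,0.003,0,255,0,0,0,0,255,0,0,0,0])

```text
clock: 24.95
position: [599.2, -366.3, 60.1]
ee_rot: [3.141, 0.0, 1.564]
force: [0.1, -0.5, -1.2]
gripper_width: 58.2
```

carry_out(rows=[255,0.001,-0.001,0.004,0,255,0,0,0.001,0,255,0,0,0.001,0,255,0,0,0,0])

```text
clock: 25.35
position: [597.8, -365.2, 54.4]
ee_rot: [3.141, 0.0, 1.564]
force: [-1.8, 1.1, 5.1]
gripper_width: 58.0
```

carry_out(rows=[70,0,0,0,0,40,0,0,0,0,0,0,0,0,0,0,0,0,0,0,0,0,0,-0.03,0,0,0,0,-0.04,0,0,0,0,-0.04,0])

```text
clock: 26.05
position: [597.1, -364.9, 163.8]
ee_rot: [-3.14, -0.001, 1.564]
force: [0.7, 0.0, 0.0]
gripper_width: 85.7
```

```bash
python3 - <<'E'
from mv import *
plan([(0,451.5,67,120,187.2)])
t=cam("top");s=cam("scene");crop(s["frame"],215,90,455,290,3.3,"pics/b9.png")
E
```

```text
t 26.05 p [ 597.1 -364.9  163.8] rpy [-1.7992e+02 -5.0000e-02  8.9610e+01] j6 1.03 w 85.7 F [0.7 0.  0. ]
[0,0.036,-0.012,0.004,-8.1,  0,0.037,-0.008,0.003,-8.1,  0,0.038,-0.001,0.004,-8.1,  0,0.038,0.003,0.004,-8.1,  0,0.037,0.009,0.003,-8.1,  0,0.035,0.014,0.004,-8.1,  0,0.033,0.019,0.004,-8.1,  0,0.031,0.023,0.003,-8.1,  0,0.026,0.027,0.004,-8.1,  0,0.022,0.031,0.003,-8.1]
[0,0.018,0.033,0.004,-8.1,  0,0.013,0.036,0.004,-8.1]
```

View pics/b9.png

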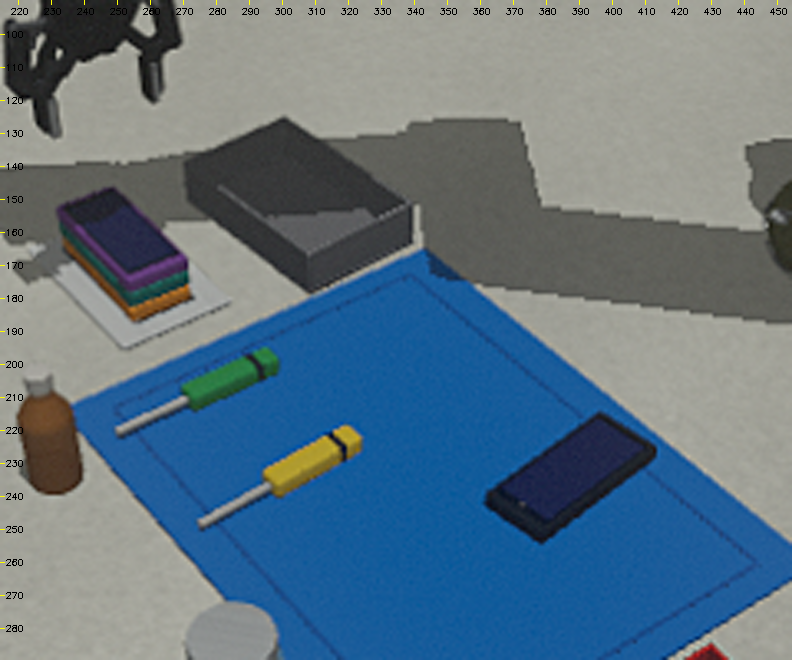

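carry_out(rows=[0,0.036,-0.012,0.004,-8.1,0,0.037,-0.008,0.003,-8.1,0,0.038,-0.001,0.004,-8.1,0,0.038,0.003,0.004,-8.1,0,0.037,0.009,0.003,-8.1,0,0.035,0.014,0.004,-8.1,0,0.033,0.019,0.004,-8.1,0,0.031,0.023,0.003,-8.1,0,0.026,0.027,0.004,-8.1,0,0.022,0.031,0.003,-8.1])

```text
clock: 27.15
position: [475.9, -3.8, 126.8]
ee_rot: [3.142, -0.0, 2.983]
force: [0.5, -0.5, -0.2]
gripper_width: 84.8
```

carry_out(rows=[0,0.018,0.033,0.004,-8.1,0,0.013,0.036,0.02,-8.1,0,0,0,0.045,0,0,0,0,0,0,0,0,0,0,0,0,0,0,0,0])

```text
clock: 27.75
position: [453.5, 66.3, 59.7]
ee_rot: [-3.142, 0.002, -3.024]
force: [-0.3, -0.9, -0.0]
gripper_width: 85.4
```

```bash
python3 - <<'E'
from mv import *
plan([(0,451.3,67.3,22,187.2)])
t=cam("top");s=cam("scene");crop(s["frame"],330,170,470,290,5,"pics/c1.png")
E
```

```text
t 27.75 p [453.5  66.3  59.7] rpy [-1.8000e+02  1.0000e-01 -1.7326e+02] j6 0.03 w 85.4 F [-0.3 -0.9 -0. ]
[0,0.002,0.001,0.038,-0.5]
```

View pics/c1.png

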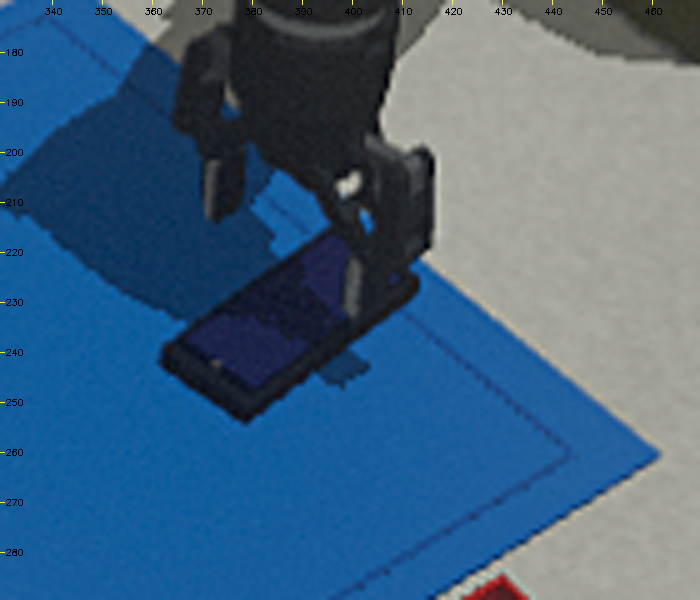

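carry_out(rows=[0,0.002,0.001,0.019,-0.5,0,0,0,0.018,0,0,0,0,0,0,0,0,0,0,0,255,0,0,0,0,255,0,0,0,0,255,0,0,0,0,255,0,0,0,0,255,0,0,0,0])

```text
clock: 28.75
position: [451.3, 67.7, 22.8]
ee_rot: [3.142, 0.002, -3.014]
force: [-1.7, -0.3, 9.6]
gripper_width: 58.1
```

```bash
python3 - <<'E'
from mv import *
plan([(255,451.5,67,135,187.2),(255,598,-364.8,120,89.6)])
E
```

```text
t 28.75 p [451.3  67.7  22.8] rpy [ 1.8000e+02  1.3000e-01 -1.7269e+02] j6 0.02 w 58.1 F [-1.7 -0.3  9.6]
[255,-0,-0,-0.037,0,  255,-0,-0,-0.038,0,  255,-0,-0.001,-0.037,0,  255,-0.008,-0.037,0.001,8.1,  255,-0.012,-0.036,0.001,8.1,  255,-0.018,-0.034,0.002,8.1,  255,-0.022,-0.03,0.001,8.1,  255,-0.026,-0.028,0.001,8.1,  255,-0.03,-0.023,0.001,8.1,  255,-0.033,-0.019,0.002,8.1]
[255,-0.036,-0.014,0.001,8.1,  255,-0.036,-0.009,0.001,8.1,  255,-0.038,-0.004,0.001,8.1,  255,-0.038,0.002,0.002,8.1,  255,-0.038,0.007,0.001,8.1]
```

carry_out(rows=[255,0,0,-0.037,0,255,0,0,-0.038,0,255,0,-0.001,-0.037,0,255,-0.008,-0.037,0.001,8.1,255,-0.012,-0.036,0.001,8.1,255,-0.018,-0.034,0.002,8.1,255,-0.022,-0.03,0.001,8.1,255,-0.026,-0.028,0.001,8.1,255,-0.03,-0.023,0.001,8.1,255,-0.033,-0.019,0.002,8.1])

```text
clock: 29.75
position: [536.0, -186.5, 124.7]
ee_rot: [3.141, 0.0, 2.274]
force: [0.7, 1.1, -1.9]
gripper_width: 57.9
```

carry_out(rows=[255,-0.036,-0.014,0.001,8.1,255,-0.036,-0.009,0.001,8.1,255,-0.038,-0.004,0.001,8.1,255,-0.038,0.002,0.002,8.1,255,-0.038,0.007,0.001,8.1,255,0,0,0,0,255,0,0,0,0,255,0,0,0,0])

```text
clock: 30.55
position: [596.7, -364.4, 118.1]
ee_rot: [-3.141, -0.001, 1.574]
force: [-0.5, -0.1, -2.2]
gripper_width: 58.0
```

```bash
python3 - <<'E'
from mv import *
plan([(255,598,-364.8,76,89.6)])
t=cam("top");s=cam("scene");crop(t["frame"],400,180,520,300,5,"pics/c2t.png");crop(s["frame"],215,90,355,220,5,"pics/c2.png")
E
```

```text
t 30.55 p [ 596.7 -364.4  118.1] rpy [-1.7995e+02 -5.0000e-02  9.0180e+01] j6 1.02 w 58.0 F [-0.5 -0.1 -2.2]
[255,-0,0.001,0.042,0.6]
```

View pics/c2t.png

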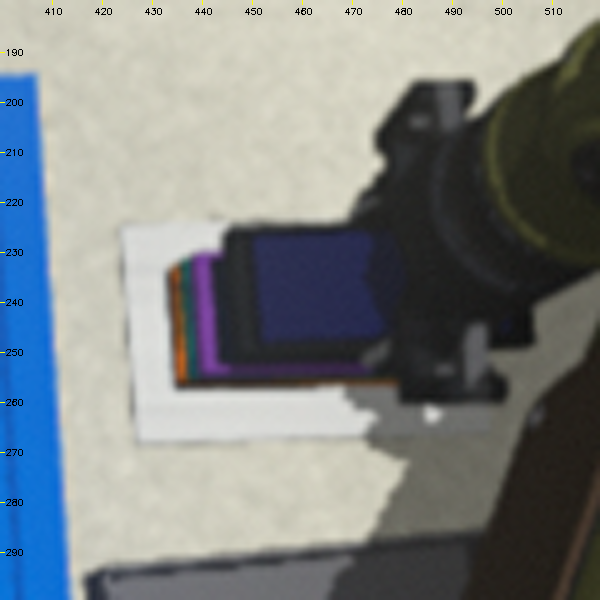

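View pics/c2.png

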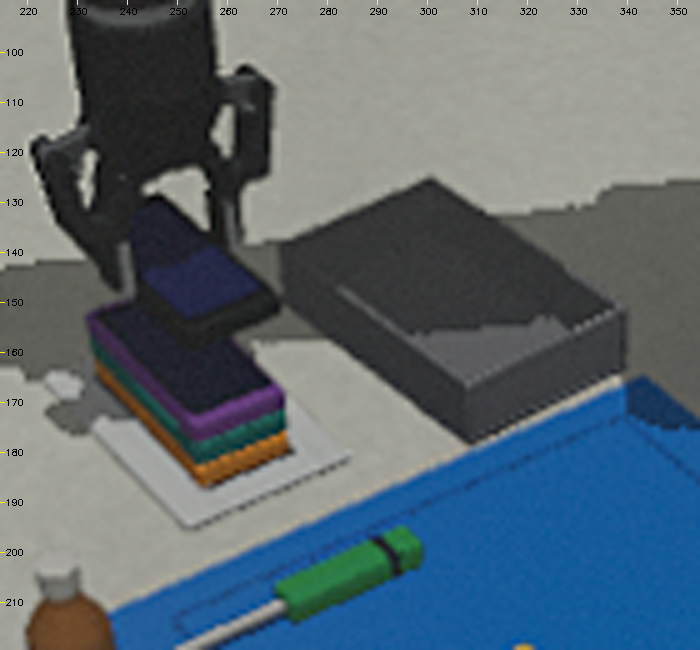

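```bash
python3 - <<'E'
from h import *
t=cam("top")
print(atz(t,[(444.5,225.3),(445.7,250.5)],114),atz(t,[(443.0,251.7)],99))
E
```

```text
[[ 624.12562483 -296.44094964  114.        ]
 [ 567.0757445  -294.60228482  114.        ]] [[ 567.09406147 -292.77539637   99.        ]]
```

carry_out(rows=[255,0,0.002,0.03,0.6,255,0,0,0.01,0,255,0,0,0,0,255,0,0,0,0])

```text
clock: 31.1
position: [599.1, -365.0, 78.7]
ee_rot: [-3.141, -0.0, 1.563]
force: [-0.3, 0.5, -1.7]
gripper_width: 58.1
```

carry_out(rows=[255,-0.001,-0.001,0.006,0,255,0,0,0.002,0,255,0,0,0.001,0,255,0,0,0,0,255,0,0,0,0])

```text
clock: 31.6
position: [598.3, -366.5, 69.9]
ee_rot: [3.141, 0.0, 1.562]
force: [-2.0, 1.0, 2.8]
gripper_width: 57.8
```

Contact; release and back off.

carry_out(rows=[70,0,0,0,0,40,0,0,0,0,0,0,0,0,0,0,0,0,0,0,0,0,0,-0.03,0,0,0,0,-0.04,0,0,0,0,-0.02,0])

```text
clock: 32.3
position: [599.4, -367.1, 162.7]
ee_rot: [3.138, 0.002, 1.562]
force: [-0.0, -1.0, 0.2]
gripper_width: 85.4
```

```bash
python3 - <<'E'
from mv import *
plan([(0,592,-180,130,180),(80,592,-180,60,180)])
t=cam("top");s=cam("scene");crop(t["frame"],320,180,520,340,4,"pics/c3t.png");crop(s["frame"],215,90,355,220,5,"pics/c3.png")
E
```

```text
t 32.3 p [ 599.4 -367.1  162.7] rpy [1.7982e+02 1.1000e-01 8.9510e+01] j6 1.03 w 85.4 F [-0.  -1.   0.2]
[0,0.017,-0.001,0.003,-8.2,  0,0.017,0.002,0.003,-8.2,  0,0.016,0.004,0.003,-8.2,  0,0.016,0.006,0.003,-8.2,  0,0.015,0.009,0.003,-8.2,  0,0.013,0.01,0.003,-8.2,  0,0.012,0.013,0.003,-8.2,  0,0.01,0.014,0.003,-8.2,  0,0.008,0.015,0.003,-8.2,  0,0.005,0.016,0.003,-8.2]
[0,0.004,0.017,0.003,-8.2,  80,-0,-0,0.035,-0.1,  80,-0,-0,0.035,-0.1]
```

View pics/c3.png

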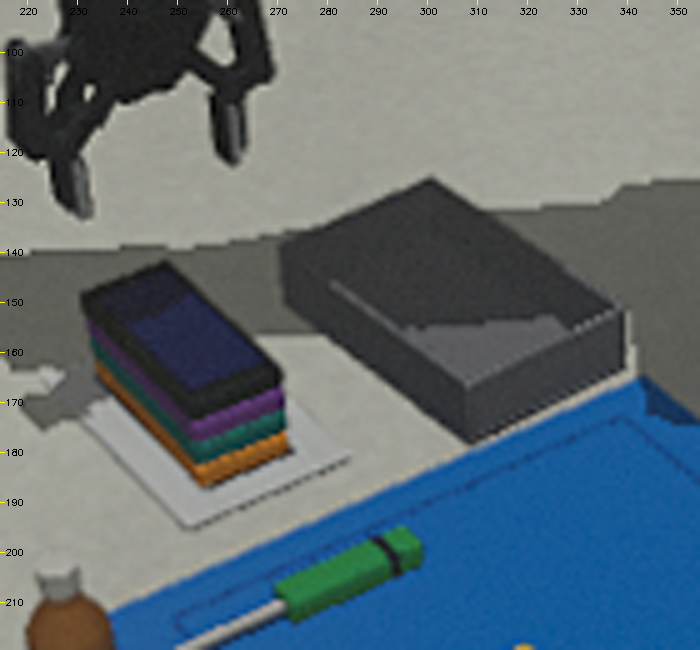

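View pics/c3t.png

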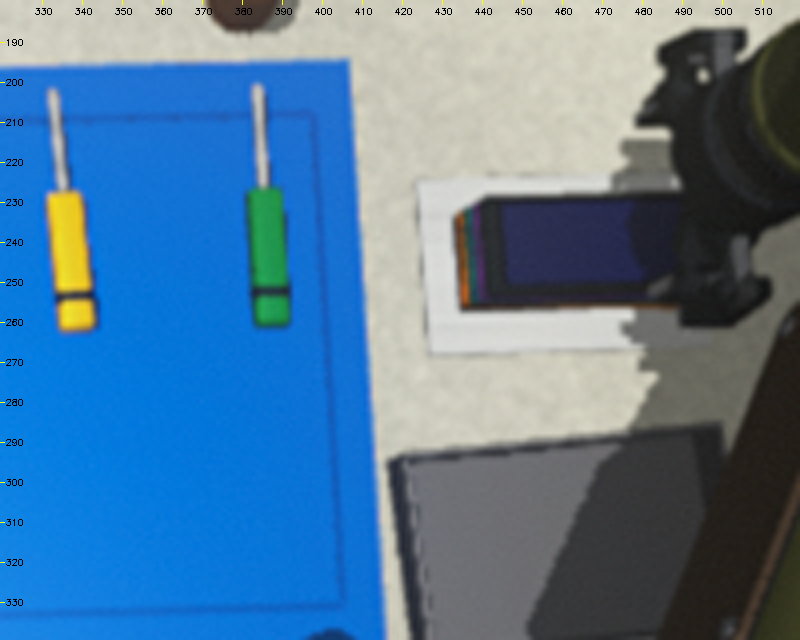

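```bash
python3 - <<'E'
from mv import *
plan([(0,615,-180.4,130,180),(100,615,-180.4,60,180)])
E
```

```text
t 32.4 p [ 600.4 -367.7  163.7] rpy [179.66   0.21  89.51] j6 1.03 w 85.5 F [0.4 0.6 0.5]
[0,0.017,0.001,0.003,-8.2,  0,0.017,0.004,0.003,-8.2,  0,0.016,0.006,0.003,-8.2,  0,0.015,0.008,0.003,-8.2,  0,0.014,0.01,0.003,-8.2,  0,0.012,0.012,0.003,-8.2,  0,0.01,0.014,0.003,-8.2,  0,0.008,0.015,0.004,-8.2,  0,0.006,0.016,0.003,-8.2,  0,0.004,0.016,0.003,-8.2]
[0,0.001,0.017,0.003,-8.2,  100,-0,0,0.035,-0.1,  100,-0,0,0.035,-0.1]
```

carry_out(rows=[0,0.017,0.001,0.003,-8.2,0,0.017,0.004,0.003,-8.2,0,0.016,0.006,0.003,-8.2,0,0.015,0.008,0.003,-8.2,0,0.014,0.01,0.003,-8.2,0,0.012,0.012,0.003,-8.2,0,0.01,0.014,0.003,-8.2,0,0.008,0.015,0.004,-8.2,0,0.006,0.016,0.003,-8.2,0,0.004,0.016,0.003,-8.2])

```text
clock: 33.4
position: [610.5, -195.3, 126.9]
ee_rot: [3.141, -0.002, 2.999]
force: [0.3, -0.1, -0.2]
gripper_width: 85.3
```

carry_out(rows=[90,0.001,0.017,0.003,-8.2,90,0,0,0.035,0,90,0,0,0.035,0,90,0,0,0,0,90,0,0,0,0,90,0,0,0,0])

```text
clock: 34.0
position: [613.8, -179.8, 56.8]
ee_rot: [-3.141, 0.002, 3.136]
force: [-0.4, 0.2, -0.6]
gripper_width: 55.2
```

```bash
python3 - <<'E'
from mv import *
plan([(90,615,-180.4,25,180)])
t=cam("top");s=cam("scene");crop(t["frame"],360,180,520,340,4,"pics/c4t.png");crop(s["frame"],215,110,355,240,5,"pics/c4.png")
E
```

```text
t 34.0 p [ 613.8 -179.8   56.8] rpy [-1.7997e+02  1.1000e-01  1.7970e+02] j6 -0.28 w 55.2 F [-0.4  0.2 -0.6]
[90,-0.001,-0.001,0.032,-0.3]
```

View pics/c4.png

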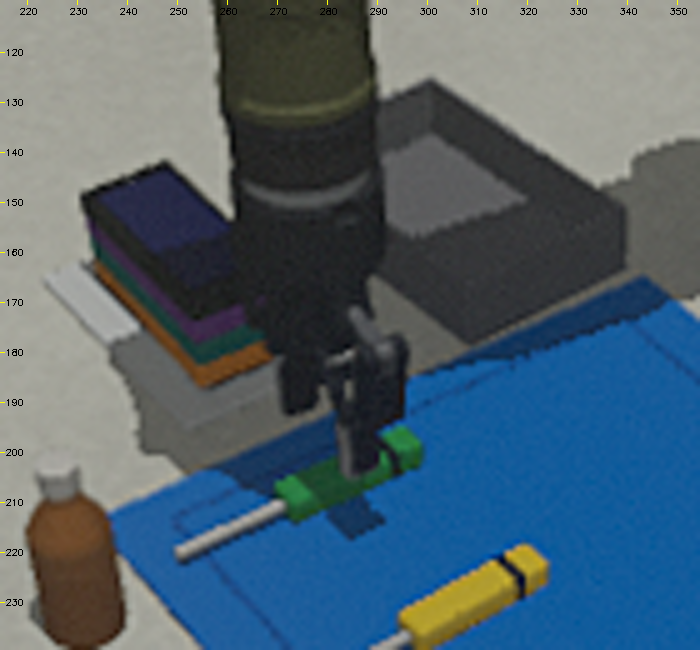

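View pics/c4t.png

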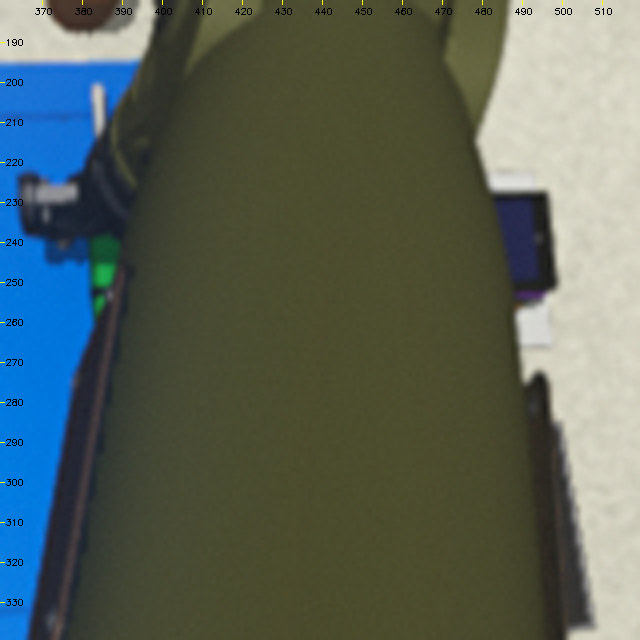

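carry_out(rows=[90,-0.001,-0.001,0.02,0,90,0,0,0.012,0,90,0,0,0,0,90,0,0,0,0,255,0,0,0,0,255,0,0,0,0,255,0,0,0,0,255,0,0,0,0,255,0,0,0,0])

```text
clock: 35.0
position: [614.4, -180.6, 24.3]
ee_rot: [-3.141, 0.002, 3.137]
force: [-0.2, 0.1, 5.4]
gripper_width: 20.5
```

```bash
python3 - <<'E'
from mv import *
plan([(255,615,-180.4,125,180),(255,403.2,-323.4,115,93.8)])
E
```

```text
t 35.0 p [ 614.4 -180.6   24.3] rpy [-1.7997e+02  9.0000e-02  1.7971e+02] j6 -0.28 w 20.5 F [-0.2  0.1  5.4]
[255,-0,0,-0.034,-0.1,  255,-0,0,-0.033,-0.1,  255,-0.001,0,-0.034,-0.1,  255,0.019,-0.013,0.001,7.8,  255,0.018,-0.016,0.001,7.8,  255,0.015,-0.017,0.001,7.8,  255,0.012,-0.02,0.001,7.8,  255,0.01,-0.021,0.001,7.8,  255,0.007,-0.022,0.001,7.8,  255,0.004,-0.023,0.001,7.8]
[255,0,-0.023,0,7.8,  255,-0.002,-0.023,0.001,7.8,  255,-0.006,-0.023,0.001,7.8,  255,-0.009,-0.021,0.001,7.8]
```

carry_out(rows=[255,0,0,-0.034,0,255,0,0,-0.033,0,255,-0.001,0,-0.034,0,255,0.019,-0.013,0.001,7.8,255,0.018,-0.016,0.001,7.8,255,0.015,-0.017,0.001,7.8,255,0.012,-0.02,0.001,7.8,255,0.01,-0.021,0.001,7.8,255,0.007,-0.022,0.001,7.8,255,0.004,-0.023,0.001,7.8])

```text
clock: 36.0
position: [478.1, -270.6, 117.2]
ee_rot: [-3.142, -0.0, 2.178]
force: [0.2, 0.3, 0.0]
gripper_width: 20.7
```

carry_out(rows=[255,0,-0.023,0,7.8,255,-0.002,-0.023,0.001,7.8,255,-0.006,-0.023,0.001,7.8,255,-0.009,-0.021,0.001,7.8,255,0,0,0,0,255,0,0,0,0,255,0,0,0,0])

```text
clock: 36.7
position: [402.9, -322.1, 114.4]
ee_rot: [3.141, -0.0, 1.641]
force: [0.1, 0.4, -0.4]
gripper_width: 20.1
```

```bash
python3 - <<'E'
from mv import *
plan([(255,403.2,-323.4,30,93.8)])
t=cam("top");s=cam("scene");crop(t["frame"],400,190,520,350,4,"pics/c5t.png");crop(s["frame"],215,90,355,220,5,"pics/c5.png")
E
```

```text
t 36.7 p [ 402.9 -322.1  114.4] rpy [179.97  -0.    94.01] j6 0.83 w 20.1 F [ 0.1  0.4 -0.4]
[255,-0.001,0,0.042,0.1,  255,-0,0,0.042,0.1]
```

View pics/c5.png

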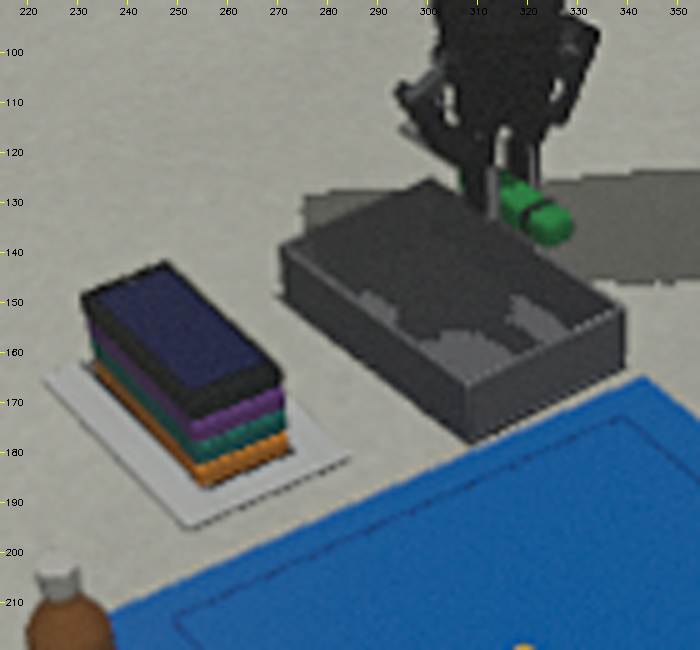

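View pics/c5t.png

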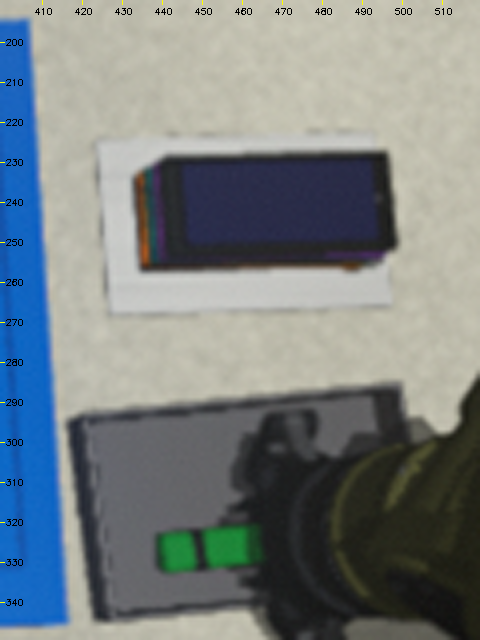

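```bash
python3 - <<'E'
from h import *
s=cam("scene")
for uv in [(445.3,245.3),(445.3,248.5),(433.7,262)]:
    r=ray(s,[uv])[0];o=s["origin"]
    for x in (450,472):
        k=(x-o[0])/r[0];print(uv,(o+k*r).round(0))
E
```

```text
(445.3, 245.3) [450. 249. 117.]
(445.3, 245.3) [472. 265. 143.]
(445.3, 248.5) [450. 251. 108.]
(445.3, 248.5) [472. 267. 135.]
(433.7, 262) [450. 228.  44.]
(433.7, 262) [472. 245.  73.]
```

carry_out(rows=[255,-0.001,0.004,0.035,0,255,0,0,0.035,0,255,0,0,0,0,255,0,0,0,0])

```text
clock: 37.25
position: [406.1, -322.3, 44.2]
ee_rot: [-3.14, -0.001, 1.64]
force: [-0.4, -0.4, -0.1]
gripper_width: 20.0
```

```bash
python3 - <<'E'
from mv import *
plan([(255,407.2,-323.1,27,93.8)])
s=cam("scene");crop(s["frame"],235,90,375,220,5,"pics/c6.png")
E
```

```text
t 37.25 p [ 406.1 -322.3   44.2] rpy [-1.7992e+02 -8.0000e-02  9.3960e+01] j6 0.83 w 20.0 F [-0.4 -0.4 -0.1]
[255,-0.001,0.001,0.017,0.2]
```

View pics/c6.png

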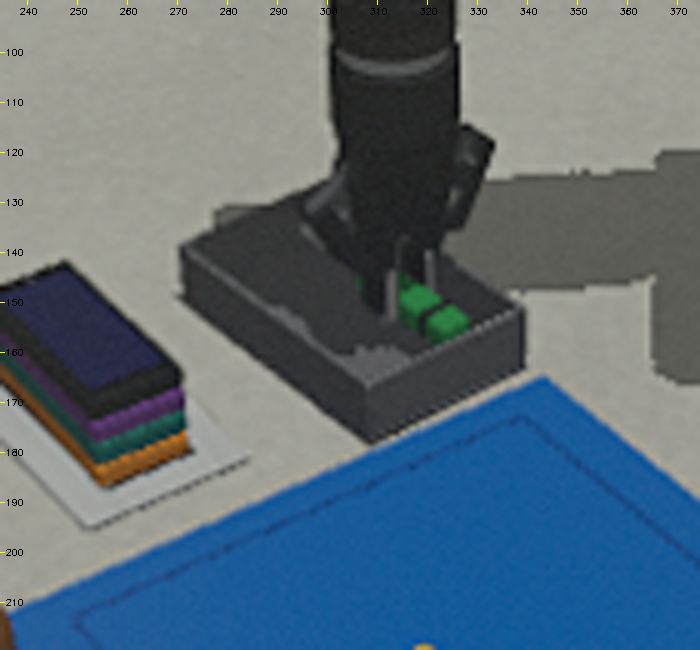

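Inside the tray, level. Lower, release.

carry_out(rows=[255,-0.001,0.001,0.01,0,255,0,0,0.006,0,255,0,0,0,0,255,0,0,0,0])

```text
clock: 37.7
position: [407.3, -324.0, 28.4]
ee_rot: [-3.141, -0.0, 1.639]
force: [0.1, 0.3, -0.6]
gripper_width: 20.9
```

carry_out(rows=[255,0,0,0.003,0,255,0,0,0,0,160,0,0,0,0,150,0,0,0,0,150,0,0,0,0,150,0,0,0,0,150,0,0,-0.03,0,150,0,0,-0.04,0,150,0,0,-0.03,0])

```text
clock: 38.6
position: [407.6, -324.1, 127.1]
ee_rot: [3.141, 0.001, 1.639]
force: [0.9, -0.9, -0.9]
gripper_width: 34.7
```

```bash
python3 - <<'E'
from mv import *
plan([(90,616,-60.5,125,183.9)])
t=cam("top");s=cam("scene");crop(t["frame"],320,180,520,350,4,"pics/c7t.png");crop(s["frame"],215,90,355,260,4,"pics/c7.png")
E
```

```text
t 38.6 p [ 407.6 -324.1  127.1] rpy [1.7997e+02 3.0000e-02 9.3910e+01] j6 0.83 w 34.7 F [ 0.9 -0.9 -0.9]
[90,0.023,0.021,0,-8.2,  90,0.019,0.023,0,-8.2,  90,0.016,0.026,0.001,-8.2,  90,0.012,0.028,-0,-8.2,  90,0.008,0.03,-0,-8.2,  90,0.004,0.03,0,-8.2,  90,-0.001,0.031,0,-8.2,  90,-0.005,0.03,0.001,-8.2,  90,-0.01,0.029,-0,-8.2,  90,-0.013,0.027,-0,-8.2]
[90,-0.017,0.025,0,-8.2]
```

View pics/c7.png

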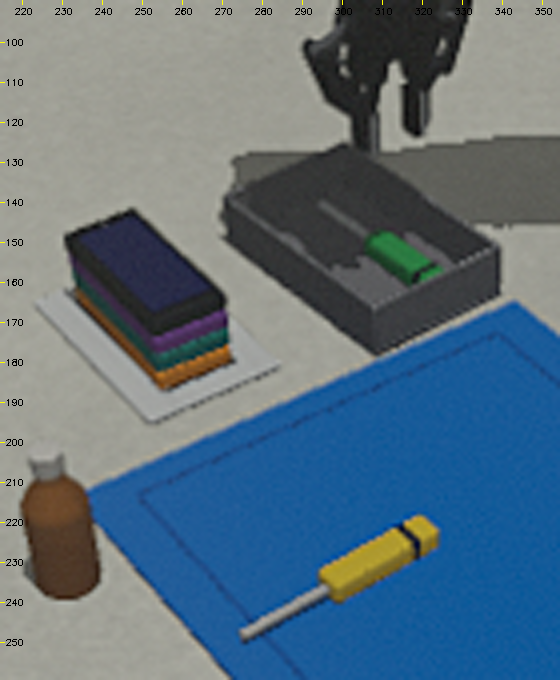

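View pics/c7t.png

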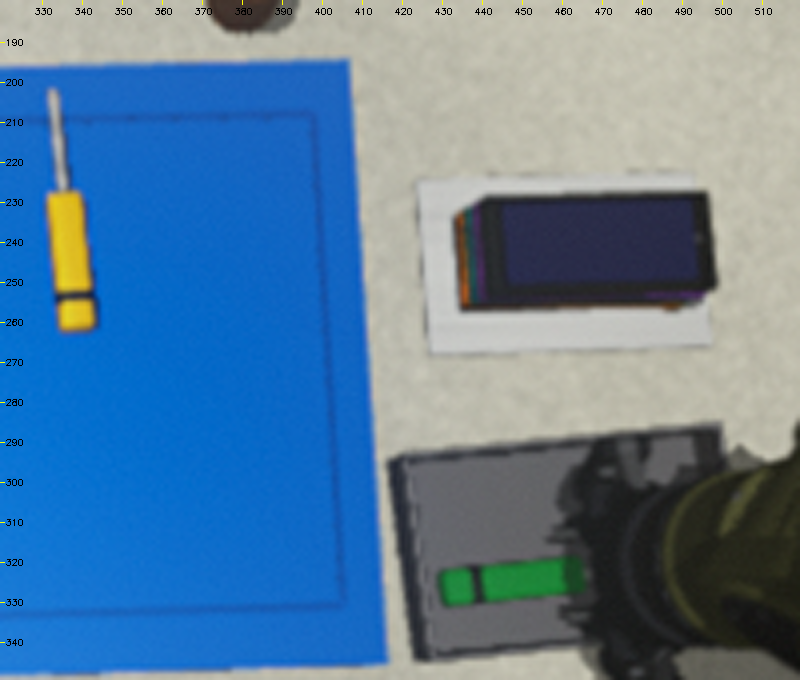

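carry_out(rows=[90,0.023,0.021,0,-8.2,90,0.019,0.023,0,-8.2,90,0.016,0.026,0.001,-8.2,90,0.012,0.028,0,-8.2,90,0.008,0.03,0,-8.2,90,0.004,0.03,0,-8.2,90,-0.001,0.031,0,-8.2,90,-0.005,0.03,0.001,-8.2,90,-0.01,0.029,0,-8.2,90,-0.013,0.027,0,-8.2])

```text
clock: 39.7
position: [597.1, -83.3, 122.3]
ee_rot: [3.142, -0.001, 3.076]
force: [-0.3, -0.7, 0.2]
gripper_width: 55.3
```

carry_out(rows=[90,-0.017,0.025,0,-8.2,90,0,0,0.03,0,90,0,0,0.035,0,90,0,0,0,0,90,0,0,0,0,90,0,0,0,0])

```text
clock: 40.3
position: [616.6, -61.1, 59.7]
ee_rot: [-3.141, 0.002, -3.07]
force: [0.1, -0.1, 0.3]
gripper_width: 55.1
```

```bash
python3 - <<'E'
from mv import *
plan([(90,615.8,-60.7,25,183.9)])
t=cam("top");s=cam("scene");crop(t["frame"],320,180,520,350,4,"pics/c8t.png");crop(s["frame"],215,110,355,270,4.5,"pics/c8.png")
E
```

```text
t 40.3 p [616.6 -61.1  59.7] rpy [-1.7998e+02  1.0000e-01 -1.7591e+02] j6 -0.17 w 55.1 F [ 0.1 -0.1  0.3]
[90,0.001,0,0.035,0.2]
```

View pics/c8.png

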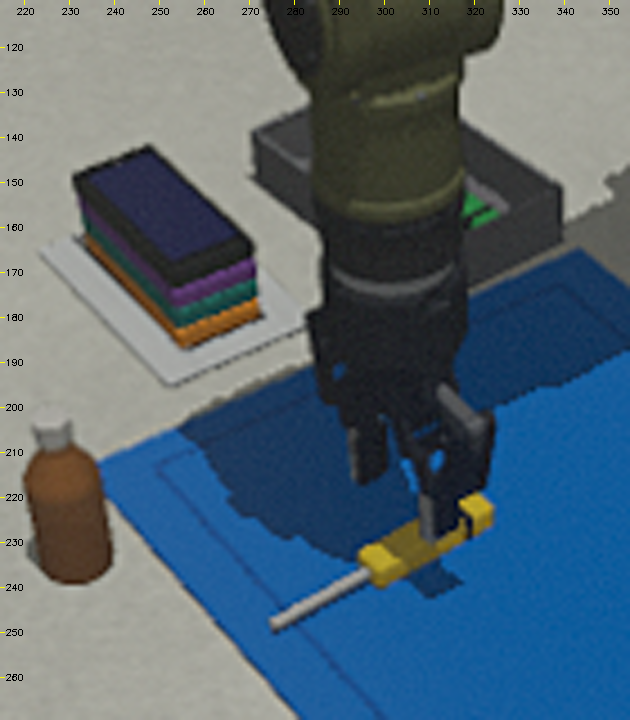

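View pics/c8t.png

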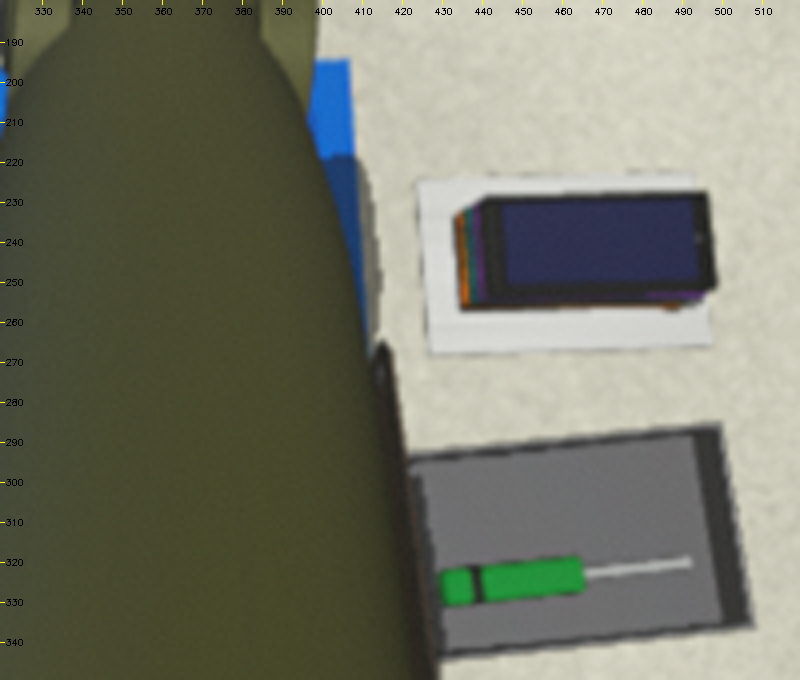

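carry_out(rows=[90,0.001,0,0.02,0,90,0,0,0.015,0,90,0,0,0,0,90,0,0,0,0,255,0,0,0,0,255,0,0,0,0,255,0,0,0,0,255,0,0,0,0,255,0,0,0,0])

```text
clock: 41.3
position: [615.4, -60.9, 24.3]
ee_rot: [-3.141, 0.002, -3.07]
force: [-0.6, 1.1, 6.0]
gripper_width: 20.2
```

```bash
python3 - <<'E'
from mv import *
plan([(255,615,-60.5,115,184),(255,448.5,-321,115,93.8)])
E
```

```text
t 41.3 p [615.4 -60.9  24.3] rpy [-1.7998e+02  1.0000e-01 -1.7589e+02] j6 -0.17 w 20.2 F [-0.6  1.1  6. ]
[255,0,0,-0.03,0,  255,0,0,-0.03,0,  255,0,0,-0.031,0,  255,0.017,-0.022,0,8.2,  255,0.013,-0.025,0,8.2,  255,0.01,-0.026,0,8.2,  255,0.006,-0.028,0,8.2,  255,0.002,-0.028,0,8.2,  255,-0.002,-0.028,0,8.2,  255,-0.006,-0.027,0,8.2]
[255,-0.01,-0.027,0,8.2,  255,-0.014,-0.024,0,8.2,  255,-0.017,-0.023,0,8.2,  255,-0.019,-0.02,0,8.2]
```

carry_out(rows=[255,0,0,-0.03,0,255,0,0,-0.03,0,255,0,0,-0.031,0,255,0.017,-0.022,0,8.2,255,0.013,-0.025,0,8.2,255,0.01,-0.026,0,8.2,255,0.006,-0.028,0,8.2,255,0.002,-0.028,0,8.2,255,-0.002,-0.028,0,8.2,255,-0.006,-0.027,0,8.2])

```text
clock: 42.3
position: [507.6, -226.7, 114.3]
ee_rot: [-3.141, -0.0, 2.206]
force: [-0.8, -0.4, -1.2]
gripper_width: 20.3
```

carry_out(rows=[255,-0.01,-0.027,0,8.2,255,-0.014,-0.024,0,8.2,255,-0.017,-0.023,0,8.2,255,-0.019,-0.02,0,8.2,255,0,0,0,0,255,0,0,0,0,255,0,0,0,0])

```text
clock: 43.0
position: [447.5, -320.0, 114.2]
ee_rot: [3.141, -0.0, 1.641]
force: [0.5, 0.1, 0.0]
gripper_width: 20.2
```

```bash
python3 - <<'E'
from mv import *
plan([(255,448.5,-320.5,45,93.8)])
t=cam("top");s=cam("scene");crop(t["frame"],320,180,520,350,4,"pics/c9t.png");crop(s["frame"],215,80,355,260,4,"pics/c9.png")
E
```

```text
t 43.0 p [ 447.5 -320.   114.2] rpy [ 1.7999e+02 -2.0000e-02  9.4010e+01] j6 0.88 w 20.2 F [0.5 0.1 0. ]
[255,-0,0.001,0.035,0.1,  255,-0.001,0,0.034,0.1]
```

View pics/c9.png

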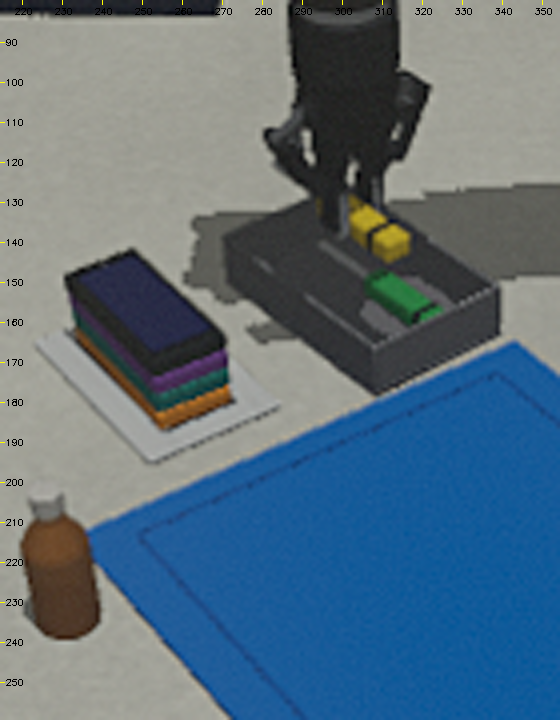

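View pics/c9t.png

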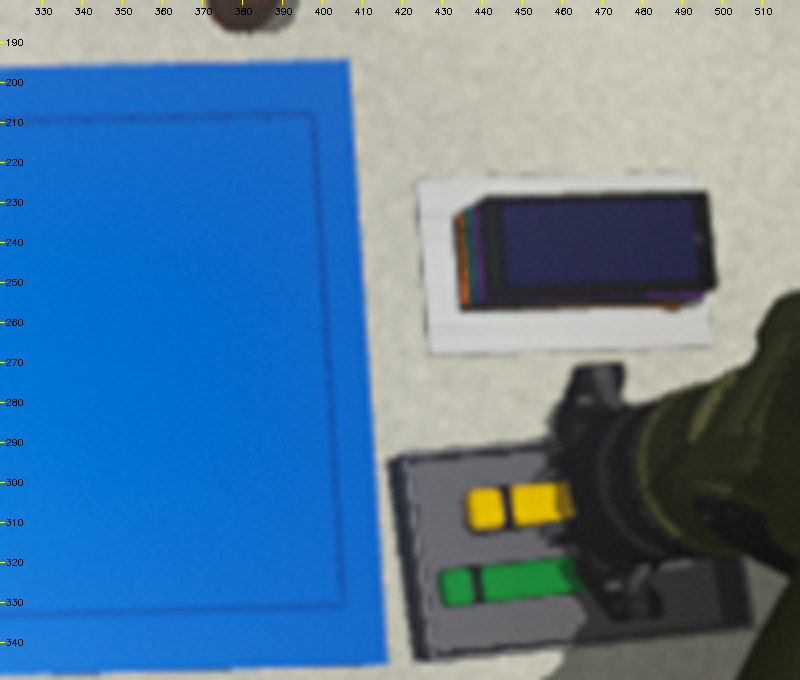

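carry_out(rows=[255,-0.001,0.001,0.035,0,255,0,0,0.03,0,255,0,0,0.01,0,255,0,0,0.008,0,255,0,0,0,0,255,0,0,0,0])

```text
clock: 43.7
position: [449.1, -321.8, 32.3]
ee_rot: [3.14, 0.001, 1.639]
force: [0.4, 0.4, -0.3]
gripper_width: 20.1
```

carry_out(rows=[255,0,0,0.005,0,255,0,0,0.001,0,255,0,0,0,0,160,0,0,0,0,150,0,0,0,0,150,0,0,0,0,150,0,0,0,0])

```text
clock: 44.4
position: [448.4, -321.6, 25.4]
ee_rot: [3.141, 0.0, 1.639]
force: [0.8, 0.0, 0.8]
gripper_width: 34.8
```

carry_out(rows=[150,0,0,-0.03,0,150,0,0,-0.04,0,150,0,0,-0.045,0,150,0,0,-0.045,0,150,0.04,0,0,0,150,0.045,0,0,0,150,0.045,0,0,0,150,0.045,0,0,0,150,0,0,0,0])

```text
clock: 45.3
position: [435.0, -142.5, 185.3]
ee_rot: [-3.141, -0.002, 1.644]
force: [0.4, -0.8, -0.9]
gripper_width: 35.5
```

```bash
python3 - <<'E'
from mv import *
plan([])
t=cam("top");s=cam("scene");cv2.imwrite("pics/f_t.png",t["frame"]);crop(t["frame"],400,190,520,350,4.5,"pics/f1t.png");crop(s["frame"],215,80,355,220,5,"pics/f1.png");cv2.imwrite("pics/f_s.png",s["frame"])
E
```

```text
t 45.3 p [ 435.  -142.5  185.3] rpy [-1.7995e+02 -1.2000e-01  9.4210e+01] j6 1.18 w 35.5 F [ 0.4 -0.8 -0.9]
```

View pics/f1t.png

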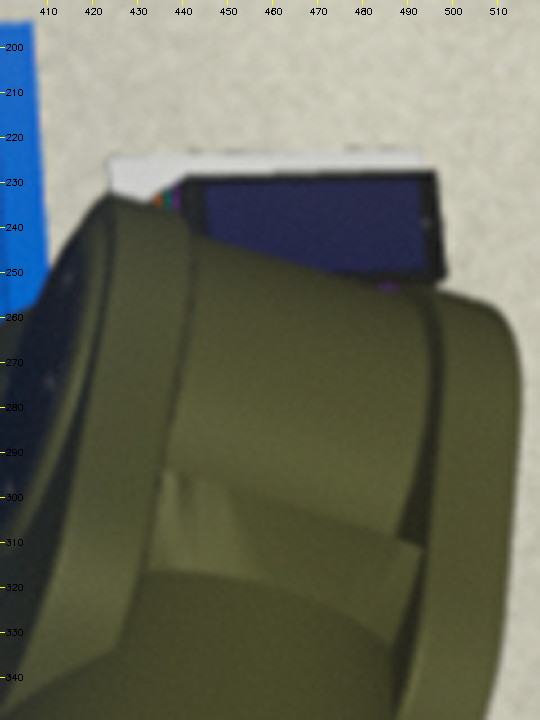

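View pics/f1.png

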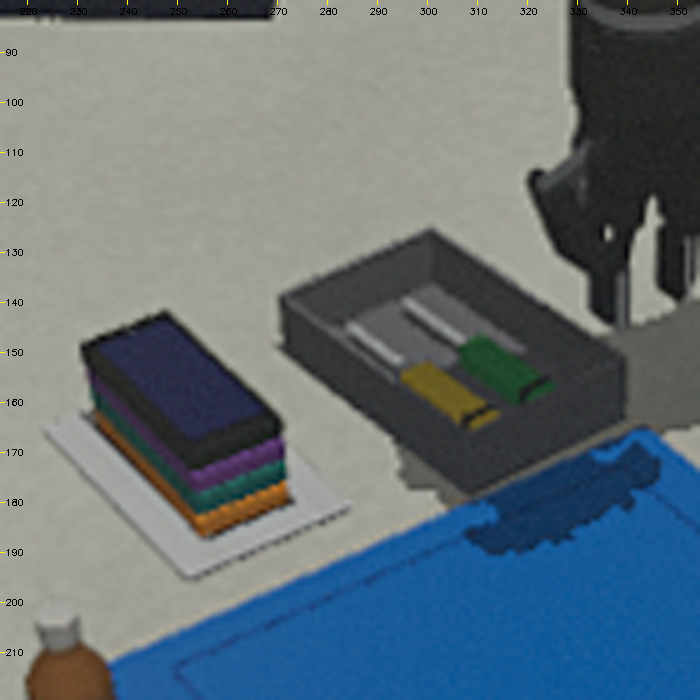

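View pics/f_s.png

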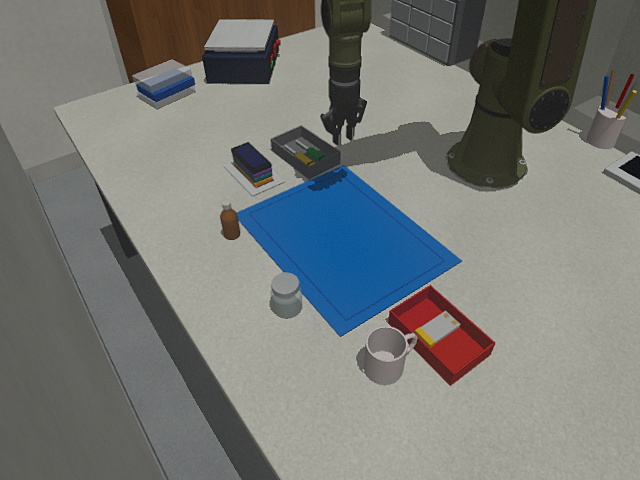

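```bash
python3 - <<'E'
from h import *
t=cam("top")
c=lambda p:np.array(p,float)/4+[320,180]-.5
X=atz(t,c([(485,198),(708,192),(717,288)]),66);print(X.round(1),(X[0]+X[2])/2)
# scene view of top face: origin 215,80 scale5: near corner etc.
s=cam("scene"); k=lambda p:np.array(p,float)/5+[215,80]-.5
Y=atz(s,k([(194,440),(82,348),(165,312),(283,425)]),66);print(Y.round(1),Y.mean(0))
Z=atz(s,k([(204,537-0),(292,497)]),6);print(Z.round(1), atz(t,c([(463,309),(456,216)]),10))
E
```

```text
[[ 626.5 -301.3   66. ]
 [ 627.1 -433.2   66. ]
 [ 570.1 -432.8   66. ]] [ 598.26210476 -367.05941211   66.        ]
[[ 621.1 -306.7   66. ]
 [ 629.8 -422.6   66. ]
 [ 573.  -426.3   66. ]
 [ 574.2 -289.4   66. ]] [ 599.54891584 -361.25894492   66.        ]
[[ 627.1 -297.7    6. ]
 [ 567.9 -299.6    6. ]] [[ 570.3276078  -298.91798614   10.        ]
 [ 627.95509697 -298.92436539   10.        ]]
```

```bash
python3 - <<'E'
from plant import ctrl
print(ctrl.finish_job())
E
```

```text
the job is handed in; nothing more can be done
None
```

I cleared the mat and handed the job in at about 45 s; the hand-in gave no verdict, so the result is unconfirmed. There was one battery and four phones at this start. I put the battery in the red bin first, then stacked orange, teal, purple and black on the plate's outline. Both screwdrivers went into the grey tray last.

**Last checks (pictures before hand-in):**
- **Battery:** it lies flat in the bin.
- **Screwdrivers:** both lie level and side by side in the tray.
- **Bystanders:** the jar, bottle and mug look unmoved.
- **Robot:** the arm was clear of everything.
- **Pile:** it looks flush and in line with the outline. In the overhead view the top phone's centre is about 3 mm from the plate's centre and the bottom one 1–2 mm. The lowest phone is turned about 1° and the others look straight.

**What failed or disagreed:**
- **First grasp:** my first try at the orange phone was too high. The fingers landed on its screen with about 10 N and shifted it a millimetre or so. I reopened and gripped again lower.
- **Pile position:** the scene camera puts the top phone's centre about 6 mm further along y than the overhead view. I trusted the overhead view because that scene reading was coarse; both are within the 12 mm limit.
- **Heights:** the triangulated tops of the phones and battery came out about 3–6 mm below the stated heights, and up to 11 mm at single corners. I worked from the stated heights and from contact forces.

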